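Take the dried slides out of the desiccator and close it again

TASK

The rack of dried slides is wanted from the desiccator that stands below the reagent shelf: lift the desiccator's loose lid off by its knob, set it down knob up on the bare worktop, then lift the slide rack out by its handle, keeping it level, and stand it flat in the steel tray. Finally put the lid back so that its lip drops into the mouth and it sits flush all round, which keeps the desiccant dry. Lower the lid and the rack into place rather than dropping them, and leave the sample cup, the timer and the notebook where they are.

Things in the scene. Friction and masses are not known exactly. Their poses are not given: they have to be found in the camera images.
- desiccator: Round white bowl fixed to the worktop under the shelf's front edge, 156 mm across its flange, 85 mm high. Origin: centre of its underside, z up. Mouth 132 mm across, rim at z = 85 mm, flange 12 mm wide; straight walls go down to a white perforated plate at z = 30 mm on which the slide rack stands.
- lid: Loose clear dome lid, 156 mm across, 0.2 to 0.33 kg, dome top at z = 53 mm, knob above. Origin: middle of its flange's underside, z up; closed, it lies 85 mm above the desiccator's origin. A lip 125 mm across, 6 mm deep, below the flange enters the mouth with 3 to 4 mm play all round; set down, the lid stands on this lip. The rack's handle reaches 26 mm up into it: raise it 40 mm first.
- lid_knob (a point): Middle of the head of the lid's knob, on the lid's axis, 77 mm above its origin. The head is round, 34 mm across and 24 mm high; below it a neck 21 mm across and 12 mm high stands on the dome. The lid's weight hangs below it.
- slide_rack: Steel rack with seven upright glass slides fixed in it, 59 mm (its x) by 84 mm (its y), 33 mm high, 0.18 to 0.29 kg, with a wire bail handle above. Origin: centre of its underside, z up. It starts on the desiccator's plate, its x axis within 0.45 rad of world +x, its underside 55 mm below the rim.
- rack_grip (a point): Centre of the handle's grip, a black level sleeve 10 mm across and 36 mm long along the rack's x axis, 76 mm above the rack's origin (38 mm free between it and the slides). The handle's wire legs go down from its ends to x = +-28 mm. The weight hangs below it.
- tray: Shallow loose steel tray with a paper liner, 170 mm (its x) by 130 mm (its y), rim 16 mm high, floor 3 mm thick, 0.6 kg, on the worktop in front, left or right of the middle. Origin: centre of its underside, z up. The rack fits in at any yaw.
- shelf: Fixed shelf over the rear of the worktop. Origin: on the worktop below the middle of the board's front edge. The board runs 300 mm along +x and 350 mm to either side, underside at z = 470 mm, posts at the far back. The lid's knob is 30 to 60 mm behind the front edge, so a gripper pointing down hits the board: lean it 25 to 40 degrees, wrist towards the robot.
- sample_cup_b: Bystander: white sample cup with a ribbed screw lid, 62 mm across, 68 mm high, to the left of the desiccator. Origin: centre of its underside.
- timer: Bystander: small bench timer lying flat, 62 x 66 x 18 mm, to the right of the desiccator. Origin: centre of its underside.
- register: Bystander: closed notebook lying flat, 170 x 124 x 14 mm, in front on the side away from the tray. Origin: centre of its underside. The worktop between tray and notebook (about x = 0.38 to 0.56, y = -0.09 to 0.09) is bare and has room for the lid.
Not all that is in view belongs to the job. Leave any green look-alike of the lid alone.

How it is judged (in metres and radians):
On the way, in this order (a step that is already met when the one before it is completed fails the run):
1. the lid stands knob up and level on the bare worktop, released (height (world z) of lid below 0.012 m and angle between lid's own z axis and vertical below 0.06 rad and linear speed of lid below 0.02 m/s and contact force between the fingers and lid below 0.2 N), for 0.2 s.
2. the slide rack stands flat in the tray, released (x of slide_rack in the frame of tray between -0.08 and 0.08 m and y of slide_rack in the frame of tray between -0.06 and 0.06 m and z of slide_rack in the frame of tray below 0.006 m and angle between slide_rack's own z axis and vertical below 0.06 rad and contact force between the fingers and slide_rack below 0.2 N and linear speed of slide_rack below 0.02 m/s), for 0.2 s.
At the end, for the whole second after the job is handed in: The slide rack stands level (within 3 degrees) on the tray's floor, inside its rim, released and at rest; the lid is back on the desiccator, centred within 6 mm, level within 2 degrees and home (its flange within 2.5 mm of the rim), released and at rest (all of step 2 and horizontal distance between lid and desiccator below 0.006 m and z of lid in the frame of desiccator between 0.082 and 0.0875 m and angle between lid's own z axis and vertical below 0.03 rad and linear speed of lid below 0.02 m/s); the robot touches nothing.
It fails at once if the slide rack is tipped more than 30 degrees (angle between slide_rack's own z axis and vertical above 0.52 rad).
It fails at once if the slide rack is dropped (falls free by more than about 10 mm) (contact force between the fingers and slide_rack below 0.1 N and linear speed of slide_rack above 0.45 m/s).
It fails at once if the lid is dropped (falls free by more than about 10 mm) (contact force between the fingers and lid below 0.1 N and linear speed of lid above 0.45 m/s).
It fails at once if the sample cup, timer or notebook is pushed more than 30 mm away (distance of any of sample_cup_b, timer, register from where it was at the start of the episode above 0.03 m).
It also fails if it takes over 72 s, if anything falls off the work surface, if the arm or the gripper's body presses on something with over 40 N, if the wrist force passes 120 N, or if a joint passes its speed limit or range.

ROBOT

A 6-joint arm with a two-finger parallel gripper is mounted at the origin on a cart in front of the work surface, level with it; the furniture and walls round the work are solid. World frame = base frame: x ahead of the robot, y to its left, z up, the work surface at z = 0. Lengths are in mm, angles in rad, forces in N, time in s.
With the tool pointing down it reaches from about 400 to 925 mm from the base axis. Payload 12.5 kg.
Tool frame: the origin (TCP) lies at the very end of the fingers, on their centre line; the grasp point (between the pads) lies 19 mm behind it (manip.grasp_offset is the distance from the TCP to the grasp point, in mm); z points along the fingers, x is the direction in which the jaws open and shut, and the axes are right-handed (so a half turn about z gives the same grasp; the last joint's range is limited). The gripper opens to 95 mm and grips with 3 to 60 N. Pads are 20 mm wide; open, the fingers measure 119 mm over their backs; the gripper's body (75 mm by 180 mm) begins 59 mm behind the grasp point.
Start: joints at [-1.285, 0.491, 1.559, -0, 1.092, -0.106], TCP at [238.682, -577.649, 214.661] pointing down, gripper open.
Joint ranges: [-3.1, 3.1], [-0.84, 2.19], [0.05, 2.79], [-1.13, 4.28], [0.06, 2.93], [-2.69, 2.69]. Speed limits (rad/s): [2.22, 2.22, 2.79, 3.14, 3.14, 3.14].

INTERFACE

Orientations are given as a unit quaternion [x, y, z, w].
In Python, from plant import manip gives the robot as it stands. The module is installed in compiled form; this text tells all that it offers.
- The arm moves only by the shell command python3 -m jog 'ROWS' [OPENING]. ROWS is JSON, a list of rows, each a list of 6 numbers: the shift along the tool's x, y, z in units of 25 mm (1.0 is 25 mm), then the turn, a rotation vector about the tool's x, y, z in units of 5 degrees (1.0 is 5 degrees). In form: [[dx, dy, dz, ax, ay, az], ...]. A call has 1 to 12 rows; each row shifts and turns the pose as measured when the row begins, along the tool's axes as they then stand; what a row does not reach is not made up. A row lasts 1/12 s, in which the tool goes at most 41.7 mm and 7.16 degrees, less where a joint would pass 70% of its speed; a pose out of reach is approached as far as the arm can. A call is refused whole if a number of a shift passes 1 or a number of a turn 1, either way. A call with a gripper value outside its range is refused whole. OPENING is the opening, from -1 (shut) to 1 (fully open), so that 0 is half open, set as the call begins (- or left out, the last holds). The fingers move at their own pace and stop on an object; the grip force is fixed at half the most. Time passes only in rows, so rows that do not move let the fingers close. It gives the time, the measured TCP pose, the force and the opening at its end, in the units of the state.
- manip.observe(): the state, without advancing time (a new reading comes with each control period).
- manip.camera(name): name is "scene" or "top" or "wrist"; returns a dict with "image" (480x640x3 uint8, red, green, blue), "intrinsics" (3x3 intrinsics, pixels), "k1" (the pictures are not rectified: a ray, as slopes to the right and down, at radius r is drawn at 1 + k1 r^2 times it, then the intrinsics apply), "cam_to_world" (4x4, takes a point from camera to world coordinates). Camera axes: x right, y down, z forward; pixel columns grow to the right and rows downward; lengths in mm; the calibration is good to about 2 mm. A picture is of the moment at which its call begins. There is no depth.
- manip.job_done(): hands the job in, once; it reports no verdict.
The state is a dict: "clock": time; "joint_positions": joint angles; "qvel": joint speeds; "joint_torque": joint torques, N m; "position": TCP position; "ee_rot": TCP orientation; "contact_force": force on the tool from outside, world axes, zero at the start; "moment": the same for the moment, N m; "width": finger opening in mm.
Only numpy, scipy, OpenCV 4.12 (cv2) and the standard library are available. Lean on these libraries where they do the work, as an engineer would, in place of code of your own. Each camera call takes 0.05 s, during which the arm holds its last target.

## Working session

There is one attempt and no reset: what is moved stays moved. The work goes in short steps, Python scripts to look and compute and a shell command to move; the robot and the scene stay as the last step left them, time stands still between calls to the robot, and variables do not carry over. Pictures are saved under pics/ and viewed, and the job is handed in when it is done.

```bash
mkdir -p pics; ls
cat > h.py <<'E'
import numpy as np, cv2, json
from plant import manip
from scipy.spatial.transform import Rotation as R
def cam(n,save=None):
    c=manip.camera(n)
    if save: cv2.imwrite('pics/'+save+'.png',c['image'][:,:,::-1])
    return c
def ray(c,u,v):
    K=np.array(c['intrinsics']);k=c['k1']
    d=np.array([(u-K[0,2])/K[0,0],(v-K[1,2])/K[1,1]]);s=d.copy()
    for _ in range(30): s=d/(1+k*(s@s))
    T=np.array(c['cam_to_world']);return T[:3,3],T[:3,:3]@np.array([s[0],s[1],1])
def onz(c,u,v,z):
    o,d=ray(c,u,v);return o+d*(z-o[2])/d[2]
def proj(c,p):
    T=np.array(c['cam_to_world']);q=T[:3,:3].T@(np.array(p)-T[:3,3]);s=q[:2]/q[2]
    s=s*(1+c['k1']*(s@s));K=np.array(c['intrinsics']);return K[0,0]*s[0]+K[0,2],K[1,1]*s[1]+K[1,2]
def two(a,ua,b,ub):
    o1,d1=ray(a,*ua);o2,d2=ray(b,*ub)
    t=np.linalg.lstsq(np.c_[d1,-d2],o2-o1,rcond=None)[0]
    p,q=o1+d1*t[0],o2+d2*t[1];return (p+q)/2,np.linalg.norm(p-q)
E
python3 - <<'E'
from h import *
for n in ['scene','top','wrist']:
    c=cam(n,n+'0');print(n,np.round(c['cam_to_world'],3).tolist(),c['k1'],np.array(c['intrinsics']).tolist())
print(manip.observe(), manip.grasp_offset)
E
```

```text
pics
scene [[-0.749, -0.458, 0.479, 17.019], [-0.663, 0.503, -0.555, 544.758], [0.013, -0.733, -0.681, 908.105], [0.0, 0.0, 0.0, 1.0]] -0.01994826076683563 [[485.02100423716524, 0.0, 324.03572579113137], [0.0, 485.02100423716524, 244.3875410021019], [0.0, 0.0, 1.0]]
top [[0.002, -0.992, 0.127, 471.931], [-0.999, -0.007, -0.04, -45.795], [0.041, -0.127, -0.991, 1174.169], [0.0, 0.0, 0.0, 1.0]] 0.00593125831513935 [[493.2326313716579, 0.0, 320.484169475638], [0.0, 493.2326313716579, 232.87502474621533], [0.0, 0.0, 1.0]]
wrist [[0.381, -0.888, -0.259, 312.181], [-0.924, -0.366, -0.105, -546.926], [-0.001, 0.279, -0.96, 384.87], [0.0, 0.0, 0.0, 1.0]] -0.080194583927623 [[388.8483610361832, 0.0, 320.9576513545189], [0.0, 388.8483610361832, 238.65766719911664], [0.0, 0.0, 1.0]]
{'clock': 0.15, 'joint_positions': array([-1.28459303e+00,  4.91417217e-01,  1.55928682e+00, -7.18628212e-06,
        1.09167967e+00, -1.05590764e-01]), 'qvel': array([-0.00099181, -0.00345957,  0.00093356, -0.00131514, -0.0018603 ,
       -0.00017985]), 'joint_torque': array([ 1.05030998e-03, -6.12895274e+01, -2.58277899e+01,  6.92788046e-02,
        4.73342661e-02, -6.55749682e-05]), 'position': array([ 238.63366955, -577.47602519,  214.20619001]), 'ee_rot': array([ 8.31218983e-01, -5.55945002e-01, -3.05802185e-04, -2.50867493e-04]), 'contact_force': array([ 0.89003595, -1.00178605, -0.00102221]), 'moment': array([ 0.00930014, -0.024651  ,  0.07185546]), 'width': 94.95918117204755} 18.8
```

View pics/scene0.png

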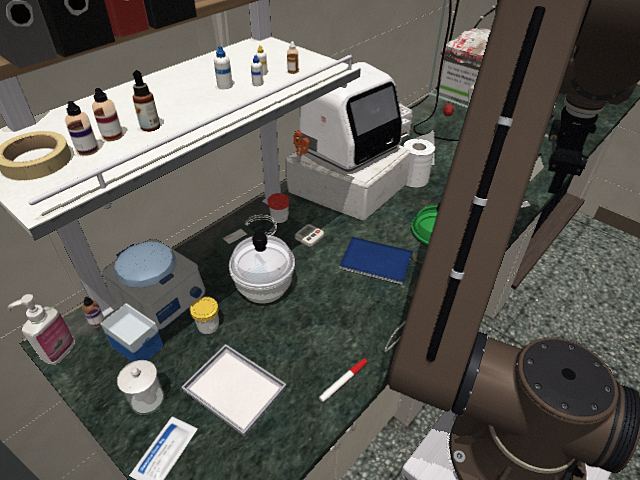

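View pics/top0.png

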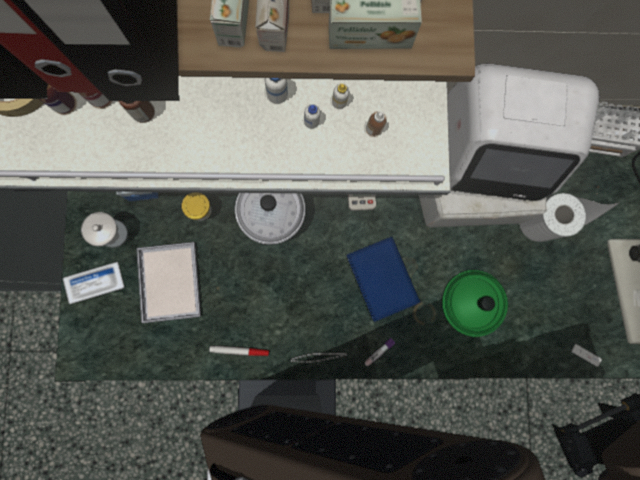

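View pics/wrist0.png

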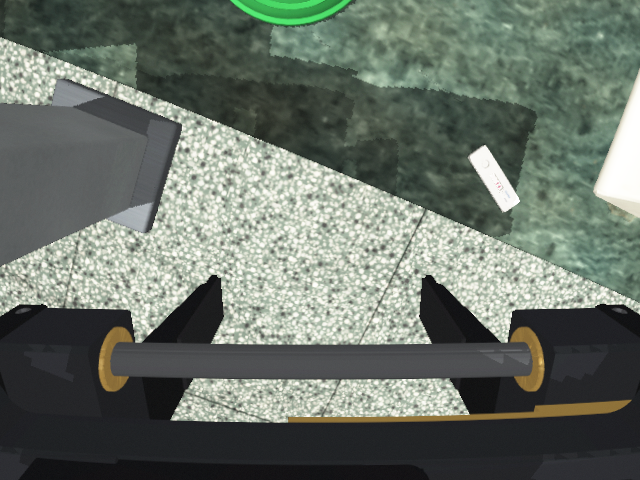

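Candidates for the lid, by pixel:
- The clear dome with a black knob on the white bowl, at top (268,203) and scene (261,241).
- The green look-alike, at top (475,303).
- The white jar, at top (100,230).

The clear one under the shelf edge fits the description. I'll check it in a close crop and measure it.

Run:
```python
from h import *
s=cam('scene');t=cam('top')
a=cv2.resize(s['image'][195:320,190:340,::-1],None,fx=4,fy=4,interpolation=2)
b=cv2.resize(t['image'][170:260,180:380,::-1],None,fx=3,fy=3,interpolation=2)
cv2.imwrite('pics/a.png',a);cv2.imwrite('pics/b.png',b)
def blob(c,box,f):
    x0,y0,x1,y1=box;im=c['image'][y0:y1,x0:x1].astype(int);m=f(im).astype(np.uint8)
    n,l,st,ce=cv2.connectedComponentsWithStats(m);i=1+np.argmax(st[1:,4]);return ce[i]+[x0,y0],st[i]+[x0,y0,0,0,0]
dark=lambda im:im.max(2)<45
ks=blob(s,(240,225,280,260),dark);kt=blob(t,(250,192,290,215),dark);print(ks,kt)
print(two(s,ks[0],t,kt[0]))
print('knob at 162', onz(s,*ks[0],162),onz(t,*kt[0],162))
wh=lambda im:(im.min(2)>150)
bl=lambda im:(im[:,:,2]-im[:,:,0]>50)
for c,box,n in((t,(125,230,215,335),'tray'),(s,(170,330,300,440),'trayS')):
    x0,y0,x1,y1=box;m=(c['image'][y0:y1,x0:x1].min(2)>110).astype(np.uint8)
    ct=max(cv2.findContours(m,0,1)[0],key=cv2.contourArea);r=cv2.minAreaRect(ct);p=cv2.boxPoints(r)+[x0,y0]
    w=np.array([onz(c,*q,16) for q in p]);print(n,w.round(),w.mean(0),np.linalg.norm(np.diff(w,axis=0),axis=1))
yl=lambda im:(im[:,:,0]-im[:,:,2]>70)
q=blob(t,(175,185,220,225),yl);print('cup',onz(t,*q[0],68))
q=blob(t,(340,230,430,325),bl);print('book',onz(t,*q[0],14))
print('timer',onz(t,362,202,18))
print('flange',onz(t,235,212,88),onz(t,305,212,88),onz(t,270,243,88))
print('edge',onz(t,100,187,470),onz(t,300,193,470))
```

```text
(array([256.69358178, 234.59834369]), array([240, 225,  33,  26, 483])) (array([271.18181818, 207.36363636]), array([267, 204,   8,   6,  11]))
(array([658.47383678,  20.96243371, 175.48269489]), np.float64(18.257070093231416))
knob at 162 [678.43140542  16.3958639  162.        ] [653.99628056  15.59928526 162.        ]
tray [[584. 336.  16.]
 [596. 205.  16.]
 [422. 185.  16.]
 [412. 314.  16.]] [503.44896765 259.8875971   16.        ] [131.83076027 174.69606176 129.43526168]
trayS [[576. 338.  16.]
 [620. 200.  16.]
 [423. 187.  16.]
 [398. 316.  16.]] [503.98677441 260.25841399  16.        ] [145.34074924 197.99999666 131.5618271 ]
cup [672.09408336 192.27928135  68.        ]
book [ 508.52612182 -239.82633063   14.        ]
timer [ 694.89717313 -192.02419603   18.        ]
flange [656.13751494  99.8967505   88.        ] [657.50157823 -55.25533676  88.        ] [587.49144073  21.5405925   88.        ]
edge [625.85922318 241.12876762 470.        ] [620.15193141 -44.50731059 470.        ]
```

View pics/a.png

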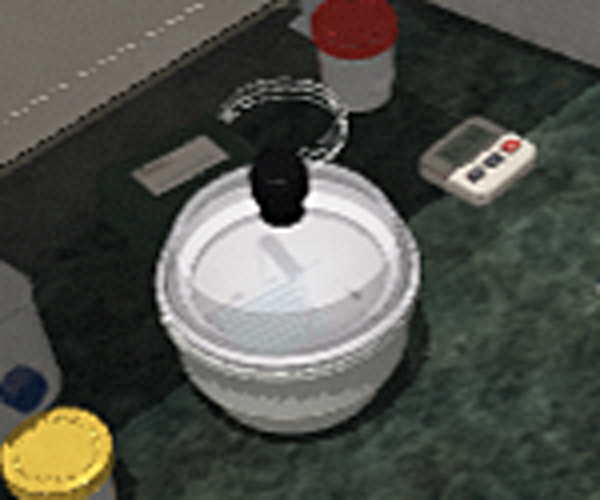

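View pics/b.png

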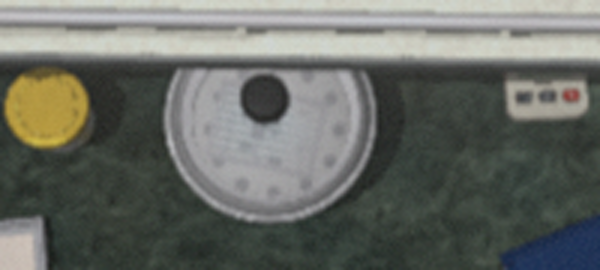

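The crops confirm the clear lid with the black knob: head at about top (268,202) and scene (259.5,239.5). The handle sleeve shows through the dome.

Run:
```python
from h import *
s=manip.camera('scene');t=manip.camera('top')
print(two(s,(259.5,239.5),t,(268,202.3)),onz(t,268,202.3,170),onz(t,268,202.3,162),onz(s,259.5,239.5,162))
# circle fit of flange in top: edge points
im=cv2.cvtColor(t['image'],6)
for th in np.deg2rad([0,20,45,70,90,110,135,160,180]):
    # search outward edge
    r=np.arange(25,45,.5);x=270+r*np.cos(th);y=209+r*np.sin(th)
    v=cv2.remap(im,x.astype(np.float32)[None],y.astype(np.float32)[None],1)[0].astype(int)
    i=np.argmin(v[4:]-v[:-4])+2
    print(np.round(onz(t,x[i],y[i],88)[:2]),v[::4])
# joints -> pose
o=manip.observe();print(R.from_quat(o['ee_rot']).as_matrix().round(2))
```

```text
(array([664.50513933,  21.98156875, 159.1871761 ]), np.float64(1.6570337419948882)) [663.08748787  21.80157734 170.        ] [664.61039249  22.34010302 162.        ] [661.33260828  23.51567818 162.        ]
[664. -55.] [149 170 155 103 105  81  40  46  46  48]
[637. -51.] [150 163 137  99 122  87  46  46  45  54]
[608. -33.] [153 157 127  99 147  81  42  51  67  70]
[591.  -4.] [153 149 122 108 145  83  53  53  51  53]
[585.  22.] [135 145 133 111 133  84  67  52  52  56]
[590.  48.] [146 151 129 117 143 111  58  58  55  53]
[608.  76.] [162 157 141 125 131 120  60  56  53  61]
[635.  97.] [164 157 156 119 119 150  59  54  56  65]
[663. 102.] [163 161 158 124 116 145  60  52  54  57]
[[ 0.38 -0.92 -0.  ]
 [-0.92 -0.38  0.  ]
 [-0.   -0.   -1.  ]]
```

Knob and flange fit agree: the centre is about (663.5, 23), the knob height is 162 and the radius is 78. The tray is at (503.5, 260). I'll stage the arm.

```bash
cat > d.py <<'E'
# python3 d.py x y z yawx lean : remaining delta of the GRASP point to target, tool axes, units
import sys
from h import *
def pose(yaw,lean):
    # tool x at world yaw (deg), tool leaned forward about x
    r=R.from_euler('z',yaw-90,degrees=True)
    l=np.deg2rad(lean);M=np.c_[[0,1,0],[np.cos(l),0,np.sin(l)],[np.sin(l),0,-np.cos(l)]]
    return r*R.from_matrix(M)
o=manip.observe();Q=R.from_quat(o['ee_rot']);g=np.array(o['position'])-Q.as_matrix()[:,2]*18.8
print('t',round(o['clock'],2),'grasp',g.round(1),'w',round(o['width'],1),'F',np.round(o['contact_force'],1),'q',np.round(o['joint_positions'],2))
if len(sys.argv)>1:
    a=list(map(float,sys.argv[1:]));P=pose(a[3],a[4])
    dw=np.array(a[:3])-g
    print('world',dw.round(1),'tool units',(Q.inv().apply(dw)/25).round(2),'turn units',np.rad2deg((Q.inv()*P).as_rotvec()/5).round(2),
     'TCPshift units',(Q.inv().apply(np.array(a[:3])+P.as_matrix()[:,2]*18.8-o['position'])/25).round(2))
E
python3 d.py 450 -200 330 -67.6 0
```

```text
t 0.35 grasp [ 238.7 -577.6  233.3] w 94.9 F [-0.7  0.8  0.2] q [-1.28  0.49  1.56  0.    1.09 -0.11]
world [211.3 377.6  96.7] tool units [-10.73 -13.58  -3.86] turn units [-0.    0.    0.01] TCPshift units [-10.73 -13.58  -3.86]
```

```bash
python3 -m jog '[[-0.6,-0.8,-0.4,0,0,0],[-0.8,-1,-0.4,0,0,0],[-0.8,-1,-0.4,0,0,0],[-0.8,-1,-0.4,0,0,0],[-0.8,-1,-0.4,0,0,0],[-0.8,-1,-0.4,0,0,0],[-0.8,-1,-0.3,0,0,0],[-0.8,-1,-0.3,0,0,0],[-0.8,-1,-0.3,0,0,0],[-0.8,-1,-0.2,0,0,0],[-0.8,-1,-0.2,0,0,0],[-0.8,-1,0,0,0,0]]'; python3 -m jog '[[-0.8,-1,0,0,0,-1],[-0.4,-0.5,0,0,0,-1],[0,0,0,0,0,-1],[0,0,0,0,0,-1],[0,0,0,0,0,-1],[0,0,0,0,0,-1],[0,0,0,0,0,-1],[0,0,0,0,0,-1],[0,0,0,0,0,-1],[0,0,0,0,0,-1],[0,0,0,0,0,-1],[0,0,0,0,0,-1]]';python3 d.py 450 -200 330 90 0
```

```text
clock: 1.35
position: [425.8, -237.8, 310.5]
ee_rot: [0.829, -0.56, 0.0, -0.001]
contact_force: [0.2, -0.9, -0.2]
width: 95.2
clock: 2.35
position: [451.3, -185.5, 312.4]
ee_rot: [0.999, -0.042, 0.002, -0.0]
contact_force: [0.4, -0.2, 0.7]
width: 94.8
t 2.35 grasp [ 451.2 -185.5  331.2] w 94.8 F [ 0.4 -0.2  0.7] q [-0.53  0.2   1.74  0.    1.2  -0.44]
world [ -1.2 -14.5  -1.2] tool units [0.   0.58 0.05] turn units [  0.04  -0.05 -18.96] TCPshift units [-0.    0.58  0.05]
```

```bash
python3 -m jog '[[0,0,0,0,0,-1],[0,0,0,0,0,-1],[0,0,0,0,0,-1],[0,0,0,0,0,-1],[0,0,0,0,0,-1],[0,0,0,0,0,-1],[0,0,0,0,0,-1],[0,0,0,0,0,-1],[0,0,0,0,0,-1],[0,0,0,0,0,-1],[0,0,0,0,0,-1],[0,0,0,0,0,-1]]' ; python3 -m jog '[[0,0,0,0,0,-1],[0,0,0,0,0,-1],[0,0,0,0,0,-1],[0,0,0,0,0,-1],[0,0,0,0,0,-1],[0,0,0,0,0,-1],[0,0,0,0,0,-1]]';python3 d.py 480 23 300 90 33
```

```text
clock: 3.35
position: [450.5, -185.1, 313.1]
ee_rot: [0.873, 0.487, 0.002, 0.002]
contact_force: [0.4, -0.7, 0.3]
width: 95.0
clock: 3.93
position: [450.1, -184.8, 313.4]
ee_rot: [0.675, 0.738, 0.002, 0.003]
contact_force: [0.5, -0.3, -0.2]
width: 95.1
t 3.93 grasp [ 450.  -184.8  332.2] w 95.1 F [ 0.5 -0.3 -0.2] q [-0.53  0.19  1.74  0.    1.2  -2.19]
world [ 30.  207.8 -32.2] tool units [8.17 1.93 1.29] turn units [-6.52 -0.29  1.  ] TCPshift units [8.14 2.34 1.17]
```

```bash
python3 -m jog '[[0.8,0.2,0.1,-0.7,0,0.1],[1,0.2,0.1,-0.7,0,0.1],[1,0.2,0.1,-0.7,0,0.1],[1,0.2,0.1,-0.7,0,0.1],[1,0.2,0.1,-0.7,0,0.1],[1,0.2,0.1,-0.7,0,0.1],[1,0.2,0.1,-0.7,0,0.1],[1,0.2,0.1,-0.7,0,0.1],[0.3,0.2,0.1,-0.7,0,0],[0,0,0,0,0,0]]';python3 d.py 560 23 235 90 33; python3 -c "
from h import *
cam('wrist','w1');cam('top','t1')"
```

```text
clock: 4.77
position: [486.5, 27.3, 305.0]
ee_rot: [0.672, 0.683, 0.212, 0.195]
contact_force: [0.2, -0.7, 0.7]
width: 95.3
t 4.77 grasp [476.1  26.8 320.7] w 95.3 F [ 0.2 -0.7  0.7] q [-0.14  0.01  2.12  0.24  0.46 -1.91]
world [ 83.9  -3.8 -85.7] tool units [-0.29  0.91  4.7 ] turn units [ 0.09 -0.32  0.09] TCPshift units [-0.31  0.9   4.7 ]
```

View pics/w1.png

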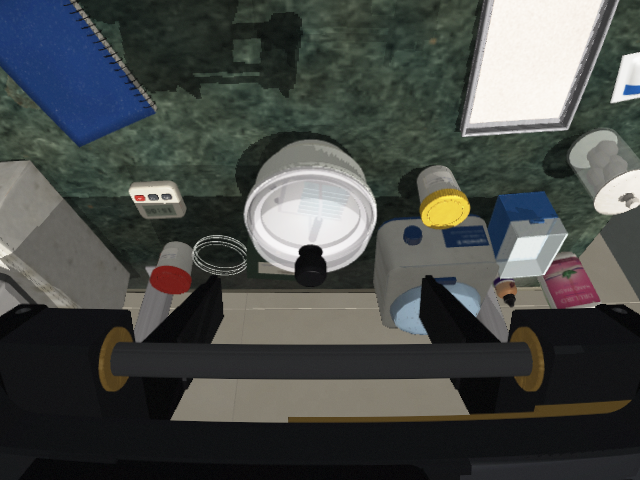

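The knob head shows at wrist (311,266), upright on the clear lid. I'll triangulate it with the top view as a check.

```bash
python3 - <<'E'
from h import *
w=manip.camera('wrist');t=manip.camera('top');s=manip.camera('scene')
print(proj(w,(664,23,162)),two(w,(311,262),t,(268,202.3)),two(w,(311,262),s,(259.5,239.5)),onz(w,311,262,162))
E
python3 d.py 620 23 210 90 33
```

```text
(np.float64(311.69947979226964), np.float64(269.97399884542403)) (array([667.02383977,  22.74951881, 149.15409419]), np.float64(0.9100242503133581)) (array([663.8753638 ,  21.19681367, 154.93491222]), np.float64(5.918507691441499)) [649.97451706  22.24087595 162.        ]
t 5.02 grasp [477.6  24.4 321.4] w 95.4 F [ 0.3 -0.5  0.4] q [-0.14  0.01  2.11  0.24  0.46 -1.91]
world [ 142.4   -1.4 -111.4] tool units [-0.25  2.32  6.85] turn units [ 0.06 -0.3   0.07] TCPshift units [-0.27  2.31  6.85]
```

```bash
python3 -m jog '[[0,0.3,0.5,0,0,0],[0,0.4,0.8,0,0,0],[0,0.4,0.8,0,-0.1,0],[0,0.4,0.8,0,-0.1,0],[0,0.4,0.8,0,-0.1,0],[0,0.2,0.7,0,0,0],[0,0,0.3,0,0,0],[0,0,0,0,0,0]]';python3 d.py 610 23 249 90 33;python3 d.py 664 23 165 90 33
```

```text
clock: 5.68
position: [603.9, 18.7, 234.2]
ee_rot: [0.679, 0.677, 0.199, 0.204]
contact_force: [-0.3, 0.3, -0.6]
width: 94.9
t 5.68 grasp [593.6  18.9 250. ] w 94.9 F [-0.3  0.3 -0.6] q [-0.1   0.28  1.99  0.16  0.3  -1.8 ]
world [16.4  4.1 -1. ] tool units [0.17 0.53 0.39] turn units [ 0.02  0.09 -0.02] TCPshift units [0.18 0.52 0.39]
t 5.68 grasp [593.6  18.9 250. ] w 94.9 F [-0.3  0.3 -0.6] q [-0.1   0.28  1.99  0.16  0.3  -1.8 ]
world [ 70.4   4.1 -85. ] tool units [0.2  0.5  4.38] turn units [ 0.02  0.09 -0.02] TCPshift units [0.21 0.5  4.38]
```

```bash
python3 -m jog '[[0.2,0.5,0.4,0,0,0],[0,0,0.5,0,0,0],[0,0,0.5,0,0,0],[0,0,0.6,0,0,0],[0,0,0.6,0,0,0],[0,0,0.4,0,0,0],[0,0,0.2,0,0,0],[0,0,0,0,0,0]]';python3 d.py 664 23 165 90 33; python3 -c "
from h import *
w=cam('wrist','w2');s=cam('scene')
cv2.imwrite('pics/s2.png',cv2.resize(s['image'][150:320,150:380,::-1],None,fx=3,fy=3))
print(proj(w,(664,23,162)))"
```

```text
clock: 6.35
position: [657.2, 19.4, 170.0]
ee_rot: [0.681, 0.676, 0.197, 0.204]
contact_force: [-0.2, -0.6, -0.0]
width: 94.6
t 6.35 grasp [647.   19.6 185.8] w 94.6 F [-0.2 -0.6 -0. ] q [-0.09  0.45  1.93  0.19  0.19 -1.83]
world [ 17.    3.4 -20.8] tool units [0.15 0.12 1.06] turn units [-0.01  0.12 -0.05] TCPshift units [0.16 0.12 1.06]
(np.float64(327.3949713054989), np.float64(289.76493117283724))
```

View pics/w2.png

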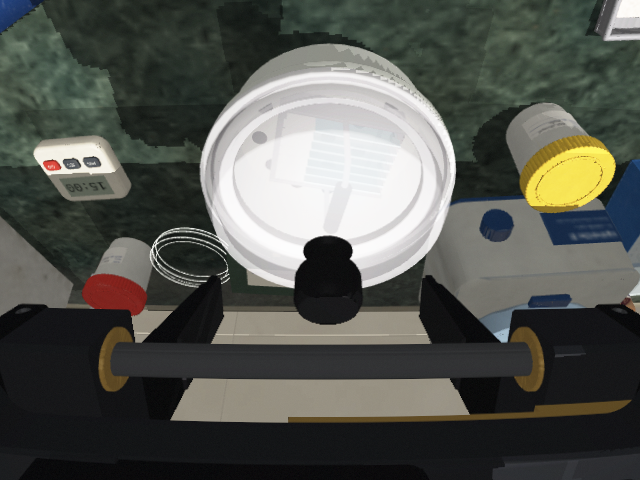

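View pics/s2.png

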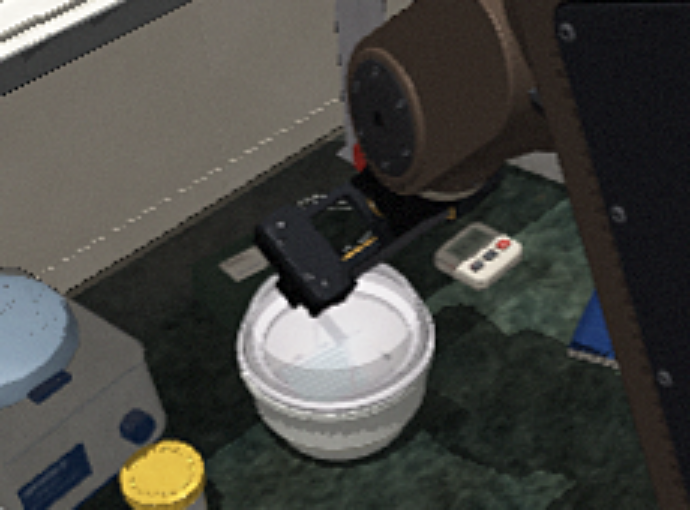

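The knob centre lies where predicted, (328,290). j5 is getting close to its limit, so I'll reduce the lean to 27°.

```bash
python3 -m jog '[[0,0,0,0.6,0,0],[0,0,0,0.6,0,0],[0,0,0,0,0,0]]';python3 d.py 664 23 165 90 27
```

```text
clock: 6.7
position: [655.9, 19.2, 172.9]
ee_rot: [0.69, 0.685, 0.161, 0.167]
contact_force: [1.1, 0.2, 0.1]
width: 95.3
t 6.7 grasp [647.4  19.4 189.7] w 95.3 F [1.1 0.2 0.1] q [-0.08  0.45  1.86  0.07  0.36 -1.71]
world [ 16.6   3.6 -24.7] tool units [0.16 0.15 1.18] turn units [-0.03  0.13 -0.06] TCPshift units [0.16 0.15 1.18]
```

```bash
python3 -m jog '[[0.2,0.2,0.4,0,0.1,0],[0,0,0.4,0,0,0],[0,0,0.3,0,0,0],[0,0,0,0,0,0]]';python3 d.py 664 23 165 90 27
```

```text
clock: 7.03
position: [674.3, 24.9, 150.2]
ee_rot: [0.689, 0.685, 0.167, 0.166]
contact_force: [-0.3, -0.1, -0.5]
width: 95.1
t 7.03 grasp [665.7  24.9 166.9] w 95.1 F [-0.3 -0.1 -0.5] q [-0.07  0.5   1.84  0.1   0.32 -1.73]
world [-1.7 -1.9 -1.9] tool units [-0.08 -0.09  0.04] turn units [ 0.05  0.01 -0.05] TCPshift units [-0.07 -0.1   0.04]
```

```bash
python3 -m jog '[[-0.1,-0.1,0,0,0,0],[0,0,0,0,0,0]]';python3 d.py 664 23 165 90 27; python3 -m jog '[[0,0,0,0,0,0],[0,0,0,0,0,0],[0,0,0,0,0,0],[0,0,0,0,0,0],[0,0,0,0,0,0],[0,0,0,0,0,0]]' -1;python3 d.py 664 23 165 90 27
```

```text
clock: 7.2
position: [671.3, 22.4, 147.2]
ee_rot: [0.689, 0.686, 0.166, 0.166]
contact_force: [-0.3, -0.3, -0.5]
width: 95.1
t 7.2 grasp [662.8  22.4 163.9] w 95.1 F [-0.3 -0.3 -0.5] q [-0.08  0.5   1.85  0.12  0.31 -1.75]
world [1.2 0.6 1.1] tool units [ 0.02  0.06 -0.02] turn units [ 0.03  0.01 -0.05] TCPshift units [ 0.02  0.06 -0.02]
clock: 7.7
position: [670.8, 22.0, 147.7]
ee_rot: [0.689, 0.686, 0.166, 0.166]
contact_force: [0.2, -0.5, -0.8]
width: 60.6
t 7.7 grasp [662.3  22.1 164.4] w 60.6 F [ 0.2 -0.5 -0.8] q [-0.08  0.5   1.85  0.12  0.31 -1.75]
world [1.7 0.9 0.6] tool units [0.04 0.07 0.01] turn units [ 0.04  0.01 -0.06] TCPshift units [0.04 0.07 0.01]
```

```bash
python3 -m jog '[[0,0,0,0,0,0],[0,0,0,0,0,0],[0,0,0,0,0,0],[0,0,0,0,0,0],[0,0,0,0,0,0],[0,0,0,0,0,0],[0,0,0,0,0,0],[0,0,0,0,0,0]]' -1;python3 d.py 662 22 230 90 27
```

```text
clock: 8.37
position: [670.9, 22.1, 148.1]
ee_rot: [0.689, 0.686, 0.166, 0.166]
contact_force: [-0.9, 0.0, 0.1]
width: 33.4
t 8.37 grasp [662.3  22.2 164.8] w 33.4 F [-0.9  0.   0.1] q [-0.08  0.5   1.85  0.12  0.31 -1.75]
world [-0.3 -0.2 65.2] tool units [-0.    1.18 -2.33] turn units [ 0.04  0.01 -0.06] TCPshift units [-0.    1.18 -2.33]
```

```bash
python3 -m jog '[[0,0.1,-0.2,0,0,0],[0,0.1,-0.2,0,0,0],[0,0.15,-0.3,0,0,0],[0,0.15,-0.3,0,0,0],[0,0.15,-0.3,0,0,0],[0,0.15,-0.3,0,0,0],[0,0.15,-0.3,0,0,0],[0,0.15,-0.3,0,0,0],[0,0.1,-0.2,0,0,0],[0,0,0,0,0,0]]';python3 d.py 500 0 240 90 27;python3 -c "
from h import *
w=cam('wrist','w3');s=cam('scene')
cv2.imwrite('pics/s3.png',cv2.resize(s['image'][120:320,120:380,::-1],None,fx=3,fy=3))"
```

```text
clock: 9.2
position: [669.3, 22.1, 222.6]
ee_rot: [0.689, 0.686, 0.166, 0.166]
contact_force: [0.0, -0.0, -2.7]
width: 33.4
t 9.2 grasp [660.8  22.1 239.3] w 33.4 F [ 0.  -0.  -2.7] q [-0.08  0.4   1.78  0.08  0.49 -1.7 ]
world [-160.8  -22.1    0.7] tool units [-0.91 -5.71 -2.95] turn units [ 0.02  0.01 -0.05] TCPshift units [-0.91 -5.71 -2.95]
```

View pics/w3.png

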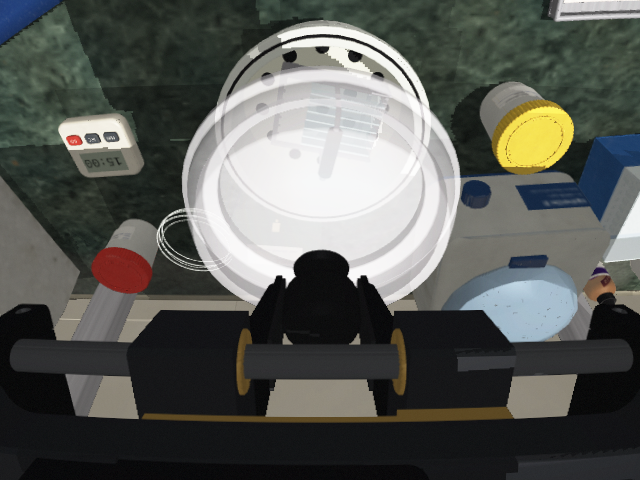

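View pics/s3.png

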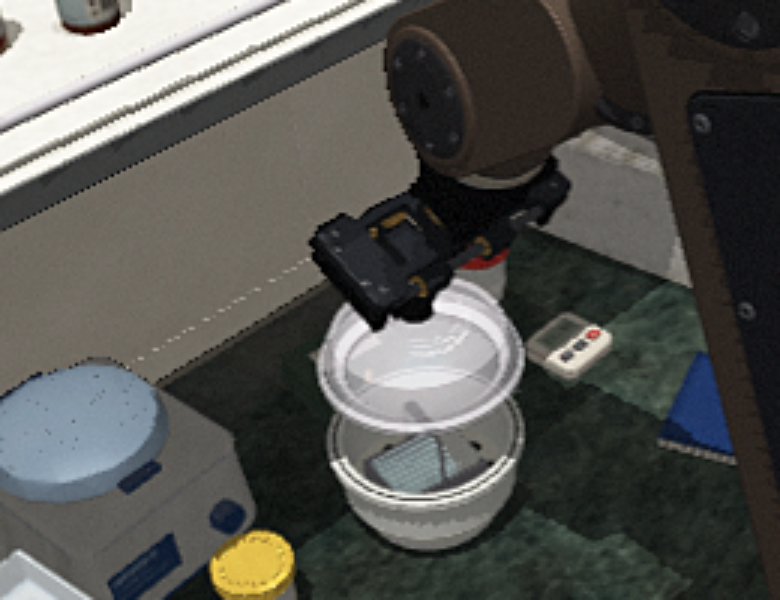

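The lid is up and looks level, and the rack with its handle is visible in the bowl. I'll carry it to (480, 0) at constant tool attitude.

```bash
python3 -m jog '[[0,-0.2,-0.1,0,0,0],[-0.1,-0.4,-0.2,0,0,0],[-0.1,-0.55,-0.3,0,0,0],[-0.1,-0.6,-0.3,0,0,0],[-0.1,-0.6,-0.3,0,0,0],[-0.1,-0.6,-0.3,0,0,0],[-0.1,-0.6,-0.3,0,0,0],[-0.1,-0.6,-0.3,0,0,0],[-0.1,-0.6,-0.3,0,0,0],[-0.1,-0.6,-0.3,0,0,0],[0,-0.4,-0.2,0,0,0],[0,-0.2,-0.1,0,0,0]]';python3 d.py 480 0 86 90 27
```

```text
clock: 10.3
position: [487.9, 0.5, 212.8]
ee_rot: [0.69, 0.687, 0.161, 0.16]
contact_force: [0.3, -0.3, -4.3]
width: 33.2
t 10.3 grasp [4.796e+02 4.000e-01 2.297e+02] w 33.2 F [ 0.3 -0.3 -4.3] q [-0.18  0.17  2.18  0.23  0.35 -1.94]
world [   0.4   -0.4 -143.7] tool units [-0.03 -2.53  5.16] turn units [-0.15 -0.   -0.06] TCPshift units [-0.03 -2.52  5.16]
```

```bash
python3 -m jog '[[0,-0.1,0.2,0,0,0],[0,-0.2,0.4,0,0,0],[0,-0.25,0.5,0,0,0],[0,-0.25,0.5,0,0,0],[0,-0.25,0.5,0,0,0],[0,-0.25,0.5,0,0,0],[0,-0.25,0.5,0,0,0],[0,-0.2,0.4,0,0,0],[0,-0.15,0.3,0,0,0],[0,-0.1,0.2,0,0,0],[0,0,0,0,0,0]]';python3 d.py 480 0 86 90 27;python3 -c "
from h import *
w=cam('wrist','w4');s=cam('scene')
cv2.imwrite('pics/s4.png',cv2.resize(s['image'][200:420,150:420,::-1],None,fx=3,fy=3)[:600])"
```

```text
clock: 11.22
position: [494.2, 1.7, 108.3]
ee_rot: [0.697, 0.683, 0.151, 0.158]
contact_force: [0.0, 0.8, -3.0]
width: 33.4
t 11.22 grasp [486.1   1.9 125.3] w 33.4 F [ 0.   0.8 -3. ] q [-0.16  0.39  2.28  0.99  0.07 -2.69]
world [ -6.1  -1.9 -39.3] tool units [-0.07 -0.89  1.32] turn units [-0.35  0.15 -0.19] TCPshift units [-0.06 -0.87  1.32]
```

View pics/s4.png

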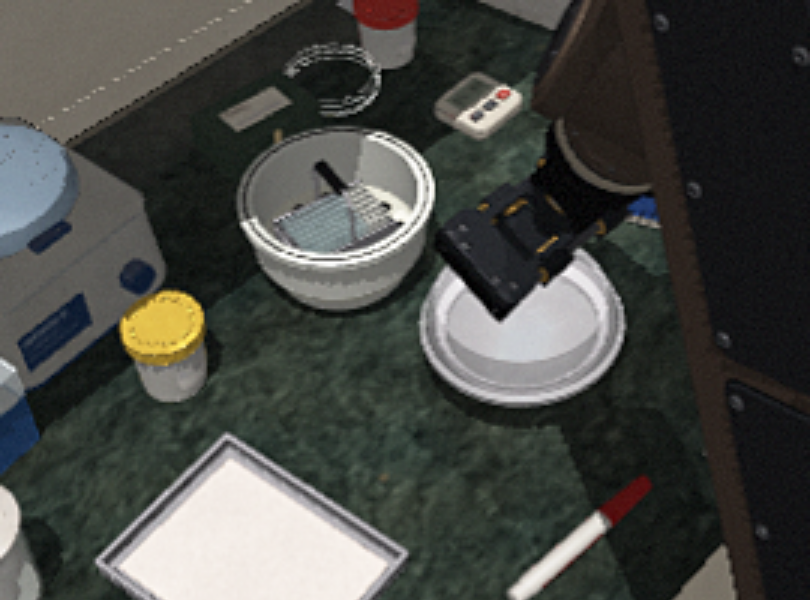

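View pics/w4.png

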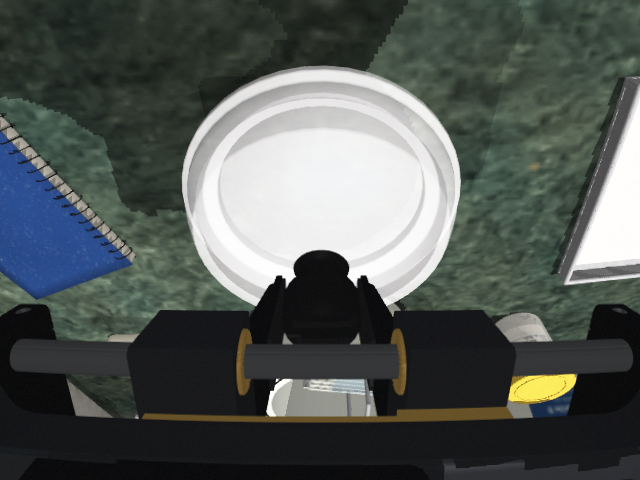

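The arm is at its j5 and j6 limits here, because leaning that far when close in goes near the wrist singularity. Before continuing I'll fit a rough kinematic model to the recorded poses to find a reachable attitude.

```bash
cat > kin.py <<'E'
from h import *
from scipy.optimize import least_squares
import itertools
S=[([-1.285,.491,1.559,0,1.092,-.106],[238.63,-577.48,214.2],[.8312,-.5559,-.0003,-.00025]),
([-.53,.20,1.74,0,1.2,-.44],[451.3,-185.5,312.4],[.999,-.042,.002,0]),
([-.53,.19,1.74,0,1.2,-2.19],[450.1,-184.8,313.4],[.675,.738,.002,.003]),
([-.14,.01,2.12,.24,.46,-1.91],[486.5,27.3,305],[.672,.683,.212,.195]),
([-.1,.28,1.99,.16,.3,-1.8],[603.9,18.7,234.2],[.679,.677,.199,.204]),
([-.08,.45,1.86,.07,.36,-1.71],[655.9,19.2,172.9],[.69,.685,.161,.167]),
([-.08,.5,1.85,.12,.31,-1.75],[670.9,22.1,148.1],[.689,.686,.166,.166]),
([-.08,.4,1.78,.08,.49,-1.7],[669.3,22.1,222.6],[.689,.686,.166,.166]),
([-.18,.17,2.18,.23,.35,-1.94],[487.9,.5,212.8],[.69,.687,.161,.16]),
([-.16,.39,2.28,.99,.07,-2.69],[494.2,1.7,108.3],[.697,.683,.151,.158])]
E=R.from_euler
def fk(q,p,sg):
    a,d,h,l2,e,l3,L,c=p
    r=E('z',q[0]);x=r.apply([a,d,h]);r=r*E('y',q[1]);x=x+r.apply([0,0,l2]);r=r*E('y',q[2]);x=x+r.apply([e,0,l3])
    r=r*E('z',sg[0]*q[3])*E('y',q[4]);x=x+r.apply([0,0,L]);return x,r*E('z',sg[1]*q[5]+c)
def fit():
    best=None
    for sg in itertools.product((1,-1),(1,-1)):
      for c in (0,1.57,3.14,-1.57):
        def f(p):
            o=[]
            for q,x,qq in S:
                y,r=fk(q,p,sg);o+=list((y-x)/10)+list((r.inv()*R.from_quat(qq)).as_rotvec()*10)
            return o
        s=least_squares(f,[0,60,300,450,0,450,250,c])
        if best is None or s.cost<best[0]: best=(s.cost,s.x,sg)
    return best
LO=np.array([-3.1,-.84,.05,-1.13,.06,-2.69]);HI=np.array([3.1,2.19,2.79,4.28,2.93,2.69])
def ik(p,sg,pos,rot,q0):
    f=lambda q:np.r_[(fk(q,p,sg)[0]-pos)/10,(fk(q,p,sg)[1].inv()*rot).as_rotvec()*10]
    s=least_squares(f,np.clip(q0,LO+.001,HI-.001),bounds=(LO,HI));return s.cost,s.x
E
python3 - <<'E'
from kin import *
import pickle
b=fit();print(b);pickle.dump(b,open('k.pkl','wb'))
for q,x,qq in S: print((fk(q,b[1],b[2])[0]-x).round(1),np.rad2deg((fk(q,b[1],b[2])[1].inv()*R.from_quat(qq)).magnitude()).round(1))
E
```

```text
(np.float64(0.47888333550281115), array([-3.24606532e-01,  6.60447363e+01,  1.99450368e+02,  5.85022720e+02,
        4.20573373e+01,  4.10081995e+02,  2.74917518e+02,  3.13944124e+00]), (1, 1))
[-0.5  1.3 -0.2] 0.1
[-0.6 -2.  -1.7] 0.3
[-0.4 -2.1  2.1] 0.3
[-1.1  0.3 -4.9] 0.7
[-1.5  0.2  0.9] 0.3
[1.7 1.1 1.2] 0.6
[3.2 0.2 3.4] 0.6
[-0.5  0.9  2. ] 0.4
[ 0.1 -0.3 -1.6] 0.2
[-1.2  1.9 -1.3] 0.4
```

Run:
```python
from kin import *
import pickle,sys
b=pickle.load(open('k.pkl','rb'))
def pose(yaw,lean):
    l=np.deg2rad(lean);return E('z',yaw-90,degrees=True)*R.from_matrix(np.c_[[0,1,0],[np.cos(l),0,np.sin(l)],[np.sin(l),0,-np.cos(l)]])
q0s=[[-.1,.5,2,j4,j5,j6] for j4 in(-.8,.8,1.5,3.1) for j5 in (.2,.5) for j6 in (-2,0,1,2)]
for y in (0,-50,50):
 for x in (470,500):
  for yaw,lean in [(90,27),(90,22),(90,18),(60,27),(45,27),(30,27),(0,27),(-30,27),(120,27),(140,27)]:
    P=pose(yaw,lean);pos=np.array([x,y,86])+P.as_matrix()[:,2]*18.8
    r=[ik(b[1],b[2],pos,P,q) for q in q0s]
    r=[q for c,q in r if c<.02];u=[]
    for q in r:
        if not any(np.abs(q-v).max()<.05 for v in u):u.append(q)
    print(y,x,yaw,lean,[q.round(2).tolist() for q in u])
```

```text
0 470 90 27 [[-0.19, 0.48, 2.37, 2.68, 0.19, 1.86]]
0 470 90 22 [[-0.18, 0.47, 2.32, 1.86, 0.07, 2.69]]
0 470 90 18 [[-0.17, 0.46, 2.27, 0.49, 0.11, -2.22]]
0 470 60 27 [[-0.02, 0.49, 2.33, 4.28, 0.24, 0.9]]
0 470 45 27 []
0 470 30 27 [[0.08, 0.52, 2.2, -1.13, 0.47, 0.6]]
0 470 0 27 [[0.11, 0.57, 2.06, -0.76, 0.72, 0.74]]
0 470 -30 27 [[0.07, 0.62, 1.93, -0.49, 0.93, 0.95]]
0 470 120 27 [[-0.33, 0.49, 2.32, 1.55, 0.35, 2.37]]
0 470 140 27 [[-0.39, 0.51, 2.25, 1.13, 0.5, 2.42]]
0 500 90 27 [[-0.17, 0.5, 2.3, 2.55, 0.14, 2.0]]
0 500 90 22 [[-0.16, 0.49, 2.24, 0.97, 0.07, -2.69]]
0 500 90 18 [[-0.16, 0.49, 2.2, 0.33, 0.15, -2.04]]
0 500 60 27 []
0 500 45 27 []
0 500 30 27 [[0.08, 0.54, 2.13, -1.07, 0.49, 0.53]]
0 500 0 27 [[0.1, 0.59, 1.99, -0.72, 0.75, 0.69]]
0 500 -30 27 [[0.06, 0.64, 1.85, -0.48, 0.97, 0.92]]
0 500 120 27 [[-0.31, 0.51, 2.25, 1.43, 0.35, 2.52]]
0 500 140 27 [[-0.36, 0.53, 2.18, 1.07, 0.51, 2.51]]
-50 470 90 27 [[-0.33, 0.48, 2.36, 2.36, 0.21, 2.05]]
-50 470 90 22 [[-0.31, 0.47, 2.31, 1.74, 0.12, 2.69]]
-50 470 90 18 [[-0.3, 0.47, 2.26, 0.68, 0.14, -2.53]]
-50 470 60 
[... 918 characters left out ...]
[[0.2, 0.53, 2.17, -1.05, 0.52, 0.63]]
50 470 0 27 [[0.21, 0.58, 2.02, -0.69, 0.77, 0.77]]
50 470 -30 27 [[0.16, 0.63, 1.9, -0.44, 0.97, 1.0]]
50 470 120 27 [[-0.2, 0.49, 2.33, 1.7, 0.31, 2.34]]
50 470 140 27 [[-0.27, 0.5, 2.27, 1.23, 0.45, 2.42]]
50 500 90 27 [[-0.04, 0.5, 2.29, 2.98, 0.12, 1.7]]
50 500 90 22 [[-0.04, 0.49, 2.23, 0.31, 0.06, -1.92]]
50 500 90 18 [[-0.04, 0.49, 2.19, 0.08, 0.15, -1.69]]
50 500 60 27 []
50 500 45 27 []
50 500 30 27 [[0.19, 0.56, 2.1, -0.99, 0.54, 0.54]]
50 500 0 27 [[0.2, 0.61, 1.95, -0.67, 0.8, 0.72]]
50 500 -30 27 [[0.15, 0.65, 1.83, -0.43, 1.01, 0.97]]
50 500 120 27 [[-0.19, 0.51, 2.26, 1.55, 0.3, 2.51]]
50 500 140 27 [[-0.25, 0.52, 2.2, 1.15, 0.46, 2.54]]
```

Placing with the tool yawed to 0 at the same 27° lean is well inside the limits, and the lid is round so the yaw doesn't matter. I'll raise, turn about the vertical, and place there.

```bash
python3 -m jog '[[0,0.2,-0.2,0,0,0],[0,0.4,-0.4,0,0,0],[0,0.5,-0.5,0,0,0],[0,0.5,-0.5,0,0,0],[0,0.5,-0.5,0,0,0],[0,0.5,-0.5,0,0,0],[0,0.5,-0.5,0,0,0],[0,0.4,-0.4,0,0,0],[0,0.2,-0.2,0,0,0],[0,0,0,0,0,0]]';python3 d.py 530 0 240 90 27
```

```text
clock: 12.15
position: [534.6, 1.1, 231.2]
ee_rot: [0.687, 0.692, 0.15, 0.164]
contact_force: [-1.0, 0.9, -3.1]
width: 33.6
t 12.15 grasp [526.5   1.4 248.2] w 33.6 F [-1.   0.9 -3.1] q [-0.14  0.21  2.05  0.11  0.44 -1.81]
world [ 3.5 -1.4 -8.2] tool units [-0.05 -0.02  0.36] turn units [-0.27  0.2   0.14] TCPshift units [-0.04  0.    0.36]
```

```bash
python3 -m jog '[[0,0,0,-0.2,0,0.4],[0,0,0,-0.1,-0.3,0.8],[0,0,0,0,-0.45,0.9],[0,0,0,0,-0.45,0.9],[0,0,0,0,-0.45,0.9],[0,0,0,0,-0.45,0.9],[0,0,0,0,-0.45,0.9],[0,0,0,0,-0.45,0.9],[0,0,0,0,-0.45,0.9]]';python3 d.py 500 0 240 0 27.2
```

```text
clock: 12.9
position: [527.7, 1.2, 223.0]
ee_rot: [0.882, 0.412, 0.103, 0.206]
contact_force: [-0.0, -0.7, -3.0]
width: 33.6
t 12.9 grasp [521.1   6.4 239.8] w 33.6 F [-0.  -0.7 -3. ] q [ 0.03  0.26  2.02 -0.56  0.57 -0.42]
world [-21.1  -6.4   0.2] tool units [-0.74 -0.42 -0.23] turn units [-0.17 -4.65  8.9 ] TCPshift units [-1.01 -0.53 -0.29]
```

```bash
python3 -m jog '[[-0.1,-0.05,0,0,-0.45,0.9],[-0.1,-0.05,0,0,-0.45,0.9],[-0.1,-0.05,0,0,-0.45,0.9],[-0.1,-0.05,0,0,-0.45,0.9],[-0.1,-0.05,0,0,-0.45,0.9],[-0.1,-0.05,0,0,-0.45,0.9],[-0.1,-0.05,0,0,-0.45,0.9],[-0.1,-0.05,0,0,-0.45,0.9],[-0.1,0,0,0,-0.45,0.9],[0,0,0,0,-0.2,0.5],[0,0,0,0,0,0]]';python3 d.py 500 0 86 0 27.2
```

```text
clock: 13.82
position: [494.3, 2.5, 202.6]
ee_rot: [0.976, -0.003, -0.001, 0.218]
contact_force: [0.0, -0.1, -2.5]
width: 33.6
t 13.82 grasp [494.3  10.5 219.6] w 33.6 F [ 0.  -0.1 -2.5] q [ 0.1   0.37  1.88 -0.53  1.    0.42]
world [   5.7  -10.5 -133.6] tool units [ 0.23 -1.89  5.02] turn units [-0.41  0.03 -0.05] TCPshift units [ 0.23 -1.86  5.02]
```

```bash
python3 -m jog '[[0.1,-0.1,0.2,-0.2,0,0],[0.1,-0.2,0.4,-0.2,0,0],[0,-0.2,0.5,0,0,0],[0,-0.2,0.5,0,0,0],[0,-0.2,0.5,0,0,0],[0,-0.2,0.5,0,0,0],[0,-0.2,0.5,0,0,0],[0,-0.2,0.4,0,0,0],[0,-0.1,0.3,0,0,0],[0,-0.1,0.2,0,0,0],[0,0,0,0,0,0]]';python3 d.py 500 0 86 0 27.2;python3 -c "
from h import *
w=cam('wrist','w5');s=cam('scene')
cv2.imwrite('pics/s5.png',cv2.resize(s['image'][200:400,150:410,::-1],None,fx=3,fy=3)[:600])"
```

```text
clock: 14.73
position: [493.3, -2.2, 80.7]
ee_rot: [0.974, 0.008, -0.002, 0.227]
contact_force: [-0.6, -0.8, -3.2]
width: 33.4
t 14.73 grasp [493.3   6.1  97.6] w 33.4 F [-0.6 -0.8 -3.2] q [ 0.1   0.57  2.   -0.69  0.76  0.64]
world [  6.7  -6.1 -11.6] tool units [0.27 0.02 0.52] turn units [-0.18 -0.01  0.2 ] TCPshift units [0.27 0.03 0.52]
```

View pics/s5.png

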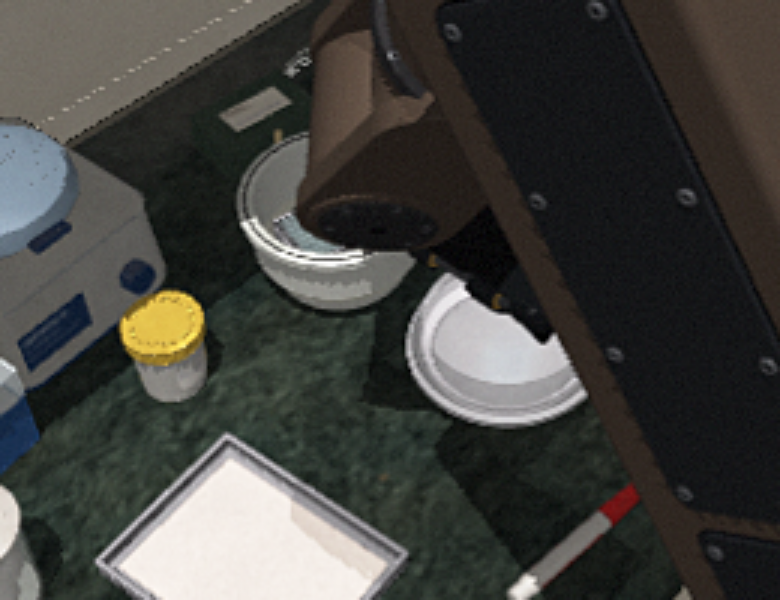

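View pics/w5.png

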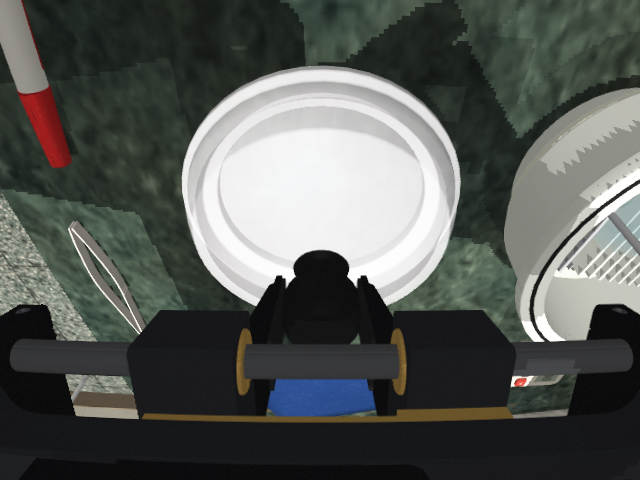

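```bash
python3 -m jog '[[0,-0.05,0.1,-0.2,0,0.2],[0,-0.05,0.1,0,0,0],[0,-0.05,0.1,0,0,0],[0,-0.02,0.05,0,0,0],[0,0,0,0,0,0]]';python3 d.py 500 0 86 0 27.2
```

```text
clock: 15.25
position: [495.2, -2.0, 73.9]
ee_rot: [0.972, 0.0, 0.003, 0.235]
contact_force: [0.8, 0.1, -2.7]
width: 33.4
t 15.25 grasp [495.1   6.6  90.6] w 33.4 F [ 0.8  0.1 -2.7] q [ 0.11  0.58  2.   -0.73  0.75  0.7 ]
world [ 4.9 -6.6 -4.6] tool units [0.19 0.15 0.29] turn units [ 0.   -0.08 -0.02] TCPshift units [0.19 0.15 0.29]
```

```bash
python3 -m jog '[[0,-0.03,0.06,0,0,0],[0,-0.03,0.06,0,0,0],[0,-0.03,0.06,0,0,0],[0,0,0,0,0,0],[0,0,0,0,0,0]]';python3 d.py 500 0 86 0 27.2
```

```text
clock: 15.67
position: [495.8, -2.1, 69.4]
ee_rot: [0.972, 0.0, 0.004, 0.235]
contact_force: [-0.4, 0.9, -0.6]
width: 33.5
t 15.67 grasp [495.7   6.5  86.2] w 33.5 F [-0.4  0.9 -0.6] q [ 0.11  0.59  2.   -0.74  0.74  0.71]
world [ 4.3 -6.5 -0.2] tool units [0.17 0.23 0.13] turn units [-0.   -0.09 -0.02] TCPshift units [0.17 0.23 0.13]
```

```bash
python3 -m jog '[[0,-0.01,0.03,0,0,0],[0,0,0,0,0,0]]';python3 d.py;python3 -m jog '[[0,0,0,0,0,0],[0,0,0,0,0,0],[0,0,0,0,0,0],[0,0,0,0,0,0],[0,0,0,0,0,0],[0,0,0,0,0,0],[0,0,0,0,0,0],[0,0,0,0,0,0],[0,0,0,0,0,0],[0,0,0,0,0,0]]' 1;python3 d.py; python3 -c "
from h import *
w=cam('wrist','w6');s=cam('top','t6')"
```

```text
clock: 15.83
position: [496.0, -2.2, 69.3]
ee_rot: [0.972, 0.0, 0.004, 0.235]
contact_force: [-2.0, 1.5, 0.2]
width: 33.7
t 15.83 grasp [495.8   6.4  86.1] w 33.7 F [-2.   1.5  0.2] q [ 0.11  0.59  2.   -0.74  0.74  0.71]
clock: 16.67
position: [496.3, -2.3, 69.3]
ee_rot: [0.972, 0.0, 0.005, 0.235]
contact_force: [-0.1, 0.1, -0.7]
width: 92.8
t 16.67 grasp [496.1   6.3  86. ] w 92.8 F [-0.1  0.1 -0.7] q [ 0.11  0.59  2.   -0.74  0.74  0.71]
```

View pics/w6.png

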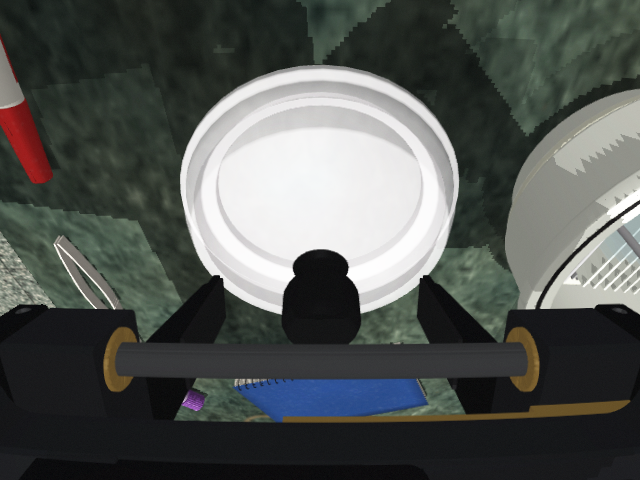

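The lid stands on its lip, released. I'll back straight out along the tool axis, go up, and turn the yaw back.

```bash
python3 -m jog '[[0,0,-0.3,0,0,0],[0,0,-0.6,0,0,0],[0,0,-1,0,0,0],[0,0,-1,0,0,0],[0,0,-1,0,0,0],[0,0,-1,0,0,0],[0,0,-1,0,0,0],[0,0,-1,0,0,0]]';python3 d.py 560 23 270 90 27
```

```text
clock: 17.43
position: [491.8, 79.9, 228.2]
ee_rot: [0.972, 0.0, -0.001, 0.234]
contact_force: [0.3, -0.2, 0.4]
width: 95.0
t 17.43 grasp [491.9  88.4 245. ] w 95.0 F [ 0.3 -0.2  0.4] q [ 0.27  0.38  1.8  -0.5   1.15  0.52]
world [ 68.1 -65.4  25. ] tool units [2.72 2.79 0.29] turn units [-1.000e-02  8.190e+00 -1.602e+01] TCPshift units [3.06 2.48 0.14]
```

```bash
python3 -m jog '[[0.8,0.7,0,0,0.45,-0.9],[0.8,0.9,0,0,0.45,-0.9],[0.6,0.9,0,0,0.45,-0.9],[0.2,0.4,0,0,0.45,-0.9],[0,0,0,0,0.45,-0.9],[0,0,0,0,0.45,-0.9],[0,0,0,0,0.45,-0.9],[0,0,0,0,0.45,-0.9],[0,0,0,0,0.45,-0.9],[0,0,0,0,0.45,-0.9],[0,0,0,0,0.45,-0.9],[0,0,0,0,0.45,-0.9]]';python3 -m jog '[[0,0,0,0,0.45,-0.9],[0,0,0,0,0.45,-0.9],[0,0,0,0,0.45,-0.9],[0,0,0,0,0.45,-0.9],[0,0,0,0,0.45,-0.9],[0,0,0,0,0.45,-0.9],[0,0,0,0,0,0]]';python3 d.py 560 23 270 90 27;python3 -c "
from h import *
w=cam('wrist','w7');s=cam('scene');t=cam('top')
cv2.imwrite('pics/s7.png',cv2.resize(s['image'][200:350,200:400,::-1],None,fx=4,fy=4)[:600])
cv2.imwrite('pics/t7.png',cv2.resize(t['image'][170:320,210:360,::-1],None,fx=4,fy=4)[:600])"
```

```text
clock: 18.43
position: [561.7, 27.0, 276.0]
ee_rot: [0.825, 0.512, 0.125, 0.201]
contact_force: [-0.4, 0.6, 0.0]
width: 94.8
clock: 19.02
position: [559.7, 29.1, 280.7]
ee_rot: [0.655, 0.717, 0.173, 0.165]
contact_force: [-0.5, -0.5, -0.0]
width: 95.0
t 19.02 grasp [551.   28.5 297.3] w 95.0 F [-0.5 -0.5 -0. ] q [-0.11  0.18  1.95  0.16  0.55 -1.88]
world [  9.   -5.5 -27.3] tool units [-0.24 -0.21  1.13] turn units [ 0.13 -0.37  0.94] TCPshift units [-0.26 -0.22  1.13]
```

View pics/w7.png

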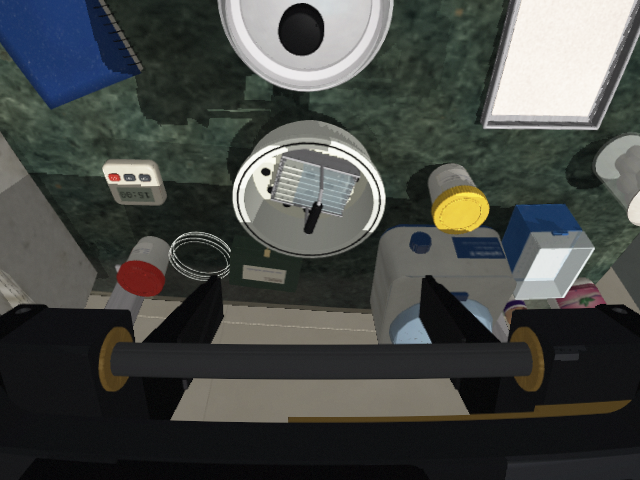

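View pics/s7.png

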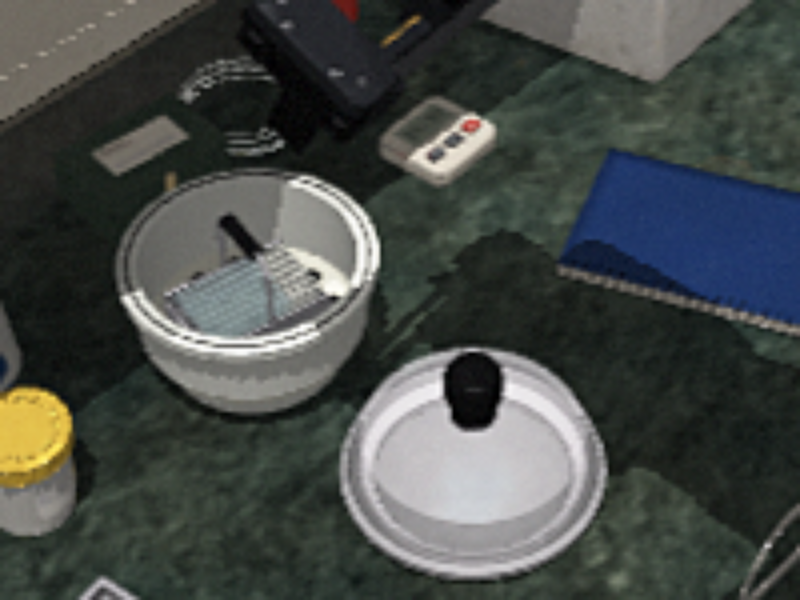

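View pics/t7.png

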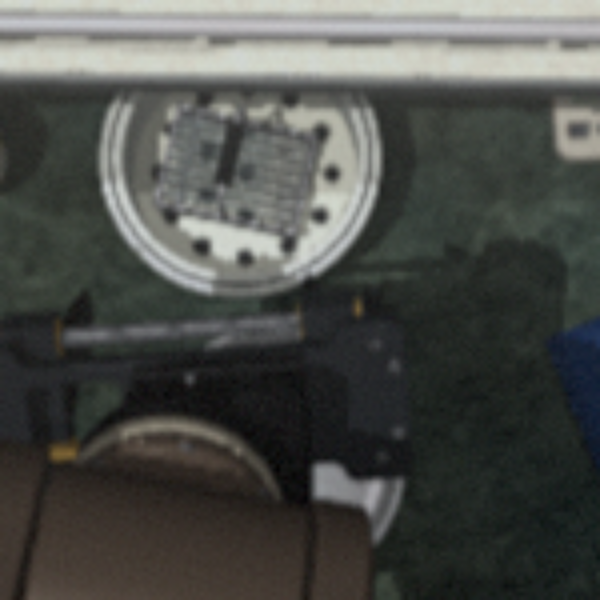

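The lid stands level. The black sleeve is visible in the top view, at about (267.7,208.4), and in the wrist view, at about (313,218).

Run:
```python
from h import *
w=manip.camera('wrist');t=manip.camera('top')
def bl(c,box,th):
    x0,y0,x1,y1=box;m=(c['image'][y0:y1,x0:x1].max(2)<th).astype(np.uint8)
    n,l,st,ce=cv2.connectedComponentsWithStats(m);i=1+np.argmax(st[1:,4]);ys,xs=np.where(l==i)
    r=cv2.minAreaRect(np.c_[xs,ys].astype(np.float32));return ce[i]+[x0,y0],cv2.boxPoints(r)+[x0,y0],st[i,4]
def ax(b):
    e=[np.linalg.norm(b[1]-b[0]),np.linalg.norm(b[2]-b[1])]
    return ((b[0]+b[3])/2,(b[1]+b[2])/2) if e[0]>e[1] else ((b[0]+b[1])/2,(b[2]+b[3])/2)
cw,bw,nw=bl(w,(295,195,335,240),60);ct,bt,nt=bl(t,(260,196,277,222),60)
print(cw,nw,ct,nt,two(w,cw,t,ct),onz(w,*cw,106),onz(t,*ct,106))
for c,b,n in((w,bw,'w'),(t,bt,'t')):
    a,e=ax(b);A,B=onz(c,*a,106),onz(c,*e,106);print(n,a,e,np.linalg.norm(A-B),np.rad2deg(np.arctan2(*(A-B)[[1,0]])))
# lid knob
ck,bk,nk=bl(w,(270,0,330,60),50);print('knob',ck,onz(w,*ck,90))
```

```text
[312.68041237 218.39862543] 291 [267.01960784 207.88235294] 51 (array([663.08449149,  28.25108568, 104.63289647]), np.float64(0.19225661132487995)) [661.91467519  28.30380307 106.        ] [662.83357456  28.06035164 106.        ]
w [306.30154657 233.11597633] [317.97680473 202.76030827] 41.20174687633261 -12.636796061293483
t [265.29411793 214.82352924] [268.82352996 200.70588231] 32.246288710128674 167.06930934773175
knob [299.28849271  29.62344679] [494.64763636   7.57103791  90.        ]
```

```bash
cat > chk.py <<'E'
from kin import *
import pickle,sys
b=pickle.load(open('k.pkl','rb'))
def pose(yaw,lean):
    l=np.deg2rad(lean);return E('z',yaw-90,degrees=True)*R.from_matrix(np.c_[[0,1,0],[np.cos(l),0,np.sin(l)],[np.sin(l),0,-np.cos(l)]])
def ck(x,y,z,yaw,lean):
    P=pose(yaw,lean);pos=np.array([x,y,z])+P.as_matrix()[:,2]*18.8;u=[]
    for q in [[-.1,.5,2,j4,j5,j6] for j4 in(-.8,0,.8,3.1) for j5 in (.2,.5) for j6 in (-2,0,1)]:
        c,q=ik(b[1],b[2],pos,P,q)
        if c<.02 and not any(np.abs(q-v).max()<.05 for v in u):u.append(q)
    print(x,y,z,yaw,lean,[q.round(2).tolist() for q in u])
E
python3 - <<'E'
from chk import *
ck(662,28,165,77,27);ck(662,28,106,77,27);ck(662,28,106,77,25);ck(662,28,106,77,22);ck(662,28,230,77,25)
for yaw in (77,30,0,-13,-40): ck(503,260,79,yaw,25);ck(503,260,200,yaw,25)
E
```

```text
662 28 165 77 27 [[-0.02, 0.51, 1.84, -0.28, 0.34, -1.12]]
662 28 106 77 27 [[-0.02, 0.6, 1.88, -0.44, 0.22, -0.96]]
662 28 106 77 25 [[-0.02, 0.6, 1.86, -0.33, 0.27, -1.07]]
662 28 106 77 22 [[-0.03, 0.6, 1.83, -0.22, 0.34, -1.18]]
662 28 230 77 25 [[-0.02, 0.43, 1.75, -0.17, 0.54, -1.24]]
503 260 79 77 25 [[0.49, 0.58, 2.05, -1.03, 0.33, 0.1]]
503 260 200 77 25 [[0.49, 0.38, 1.95, -0.56, 0.55, -0.41]]
503 260 79 30 25 [[0.55, 0.65, 1.84, -0.65, 0.77, 0.53]]
503 260 200 30 25 [[0.55, 0.48, 1.75, -0.53, 0.99, 0.34]]
503 260 79 0 25 [[0.53, 0.7, 1.71, -0.45, 1.01, 0.82]]
503 260 200 0 25 [[0.53, 0.55, 1.62, -0.4, 1.23, 0.71]]
503 260 79 -13 25 [[0.5, 0.72, 1.66, -0.36, 1.09, 0.96]]
503 260 200 -13 25 [[0.5, 0.57, 1.57, -0.33, 1.31, 0.87]]
503 260 79 -40 25 [[0.44, 0.75, 1.59, -0.19, 1.21, 1.25]]
503 260 200 -40 25 [[0.44, 0.61, 1.5, -0.18, 1.43, 1.2]]
```

```bash
python3 d.py 629 36 180 77.2 25
```

```text
t 19.27 grasp [551.1  29.1 296.8] w 95.5 F [ 0.1 -0.9  0.3] q [-0.1   0.18  1.95  0.15  0.54 -1.86]
world [  77.9    6.9 -116.8] tool units [0.06 0.61 5.59] turn units [ 0.53 -1.46  3.15] TCPshift units [-0.03  0.56  5.58]
```

```bash
python3 -m jog '[[0,0.1,0.3,0.1,-0.2,0.5],[0,0.1,0.5,0.1,-0.3,0.6],[0,0.1,0.7,0.1,-0.3,0.6],[0,0.1,0.8,0.1,-0.3,0.6],[0,0.1,0.8,0.1,-0.2,0.5],[0,0.1,0.8,0,-0.1,0.3],[0,0,0.8,0,0,0],[0,0,0.4,0,0,0],[0,0,0,0,0,0]]';python3 d.py 629 36 180 77.2 25; python3 -c "
from h import *
w=cam('wrist','w8');print(proj(w,(662.5,28.2,106)))"
```

```text
clock: 20.02
position: [632.2, 26.5, 169.3]
ee_rot: [0.769, 0.601, 0.138, 0.171]
contact_force: [0.0, -0.1, 0.3]
width: 95.2
t 20.02 grasp [624.4  28.3 186.3] w 95.2 F [ 0.  -0.1  0.3] q [-0.03  0.44  1.89 -0.23  0.39 -1.16]
world [ 4.6  7.7 -6.3] tool units [ 0.34 -0.01  0.28] turn units [ 0.08  0.02 -0.24] TCPshift units [ 0.34 -0.02  0.28]
(np.float64(333.04148476744143), np.float64(249.70116385108338))
```

View pics/w8.png

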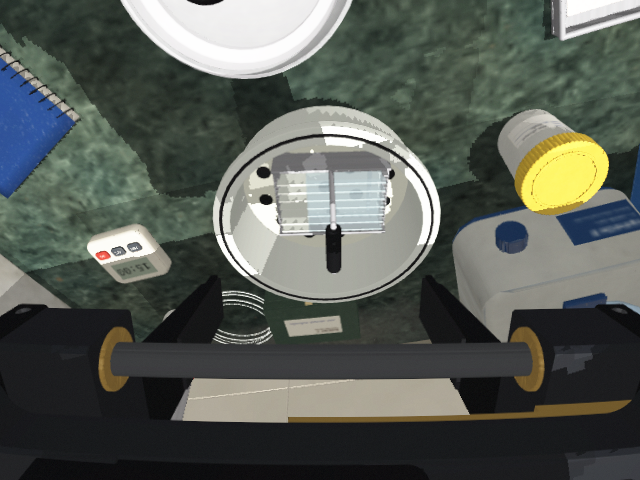

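The sleeve sits at (333.5,249), against a prediction of (333,250), and is square to the jaws. I'll approach along the axis.

```bash
python3 -m jog '[[0.2,0,0.3,0,0,0],[0.15,0,0.4,0,0,-0.1],[0,0,0.5,0,0,-0.1],[0,0,0.5,0,0,0],[0,0,0.5,0,0,0],[0,0,0.3,0,0,0],[0,0,0.2,0,0,0],[0,0,0,0,0,0]]';python3 d.py 662.5 28.2 106.5 77.2 25
```

```text
clock: 20.73
position: [665.7, 29.2, 106.3]
ee_rot: [0.763, 0.608, 0.138, 0.173]
contact_force: [0.7, -0.1, 0.3]
width: 95.1
t 20.73 grasp [657.8  31.1 123.2] w 95.1 F [ 0.7 -0.1  0.3] q [-0.02  0.57  1.87 -0.32  0.28 -1.07]
world [  4.7  -2.9 -16.7] tool units [-0.07 -0.1   0.69] turn units [ 0.13  0.   -0.02] TCPshift units [-0.07 -0.11  0.69]
```

```bash
python3 -m jog '[[-0.1,-0.1,0.3,0,0,0],[0,0,0.3,0,0,0],[0,0,0.1,0,0,0],[0,0,0,0,0,0]]';python3 d.py 662.5 28.2 106.5 77.2 25
```

```text
clock: 21.07
position: [670.7, 24.9, 87.7]
ee_rot: [0.763, 0.607, 0.138, 0.173]
contact_force: [0.5, -0.1, -0.4]
width: 95.2
t 21.07 grasp [662.8  26.7 104.7] w 95.2 F [ 0.5 -0.1 -0.4] q [-0.03  0.6   1.87 -0.35  0.25 -1.05]
world [-0.3  1.5  1.8] tool units [ 0.06  0.01 -0.08] turn units [ 0.13  0.01 -0.03] TCPshift units [ 0.06  0.   -0.08]
```

Within 2 mm; closing.

```bash
python3 -m jog '[[0.05,0,-0.05,0,0,0],[0,0,0,0,0,0],[0,0,0,0,0,0],[0,0,0,0,0,0],[0,0,0,0,0,0],[0,0,0,0,0,0],[0,0,0,0,0,0],[0,0,0,0,0,0],[0,0,0,0,0,0],[0,0,0,0,0,0],[0,0,0,0,0,0],[0,0,0,0,0,0]]' -1;python3 -m jog '[[0,0,0,0,0,0],[0,0,0,0,0,0],[0,0,0,0,0,0],[0,0,0,0,0,0],[0,0,0,0,0,0],[0,0,0,0,0,0]]';python3 d.py 662.5 28.2 106.5 77.2 25
```

```text
clock: 22.07
position: [670.8, 26.5, 90.7]
ee_rot: [0.763, 0.607, 0.139, 0.174]
contact_force: [-0.1, -0.3, 0.5]
width: 20.5
clock: 22.57
position: [670.6, 26.4, 90.6]
ee_rot: [0.763, 0.607, 0.139, 0.174]
contact_force: [-1.0, -0.3, -0.5]
width: 9.5
t 22.57 grasp [662.6  28.2 107.5] w 9.5 F [-1.  -0.3 -0.5] q [-0.02  0.6   1.87 -0.35  0.25 -1.05]
world [-0.1 -0.  -1. ] tool units [-0.   -0.02  0.03] turn units [ 0.15  0.   -0.03] TCPshift units [-0.   -0.03  0.03]
```

```bash
python3 -m jog '[[0,0.05,-0.1,0,0,0],[0,0.1,-0.2,0,0,0],[0,0.14,-0.3,0,0,0],[0,0.14,-0.3,0,0,0],[0,0.14,-0.3,0,0,0],[0,0.18,-0.4,0,0,0],[0,0.18,-0.4,0,0,0],[0,0.18,-0.4,0,0,0],[0,0.18,-0.4,0,0,0],[0,0.18,-0.4,0,0,0],[0,0.14,-0.3,0,0,0],[0,0.05,-0.1,0,0,0]]';python3 d.py 560 120 215 77 25;python3 -c "
from h import *
w=cam('wrist','w9');s=cam('scene')
cv2.imwrite('pics/s9.png',cv2.resize(s['image'][150:350,180:440,::-1],None,fx=3,fy=3)[:600])"
```

```text
clock: 23.57
position: [668.0, 27.5, 201.2]
ee_rot: [0.762, 0.608, 0.14, 0.173]
contact_force: [0.5, -0.1, -2.1]
width: 9.4
t 23.57 grasp [660.   29.2 218.1] w 9.4 F [ 0.5 -0.1 -2.1] q [-0.02  0.44  1.78 -0.18  0.49 -1.23]
world [-100.    90.8   -3.1] tool units [ 2.65 -4.3  -1.93] turn units [ 0.15 -0.04  0.01] TCPshift units [ 2.65 -4.31 -1.93]
```

View pics/s9.png

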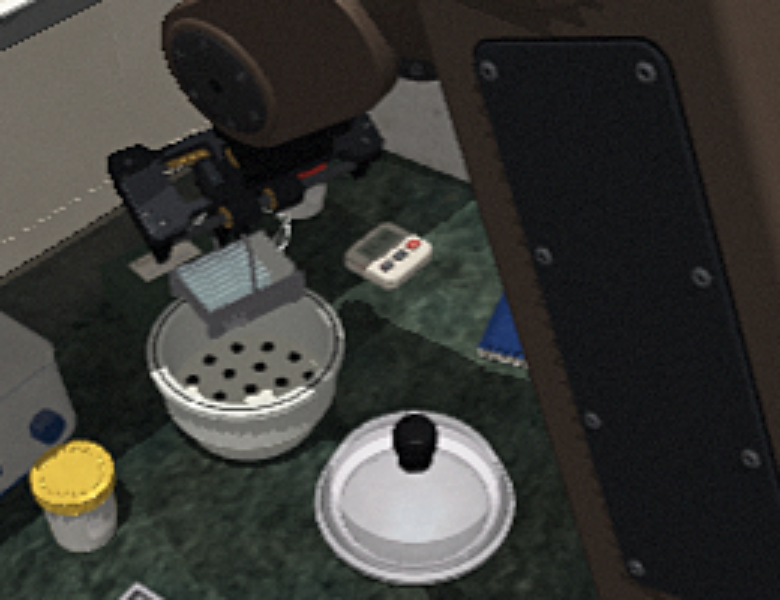

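View pics/w9.png

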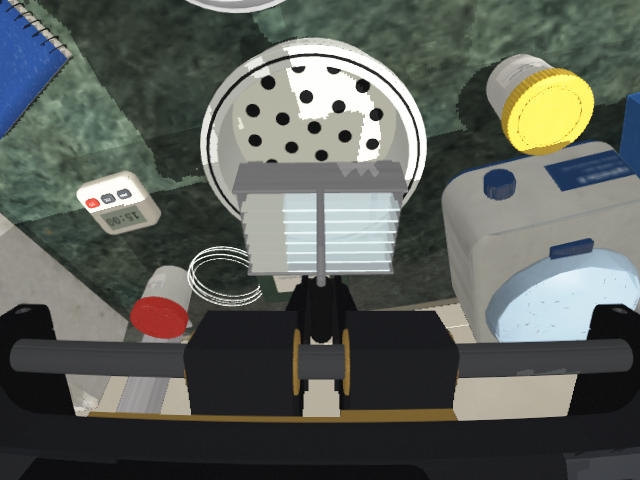

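The rack is out, hanging level, and clear of the rim. I'll carry it forward-left.

```bash
python3 -m jog '[[0.1,-0.2,-0.1,0,0,0],[0.2,-0.3,-0.1,0,0,0],[0.2,-0.4,-0.2,0,0,0],[0.3,-0.4,-0.2,0,0,0],[0.3,-0.5,-0.2,0,0,0],[0.3,-0.5,-0.2,0,0,0],[0.3,-0.5,-0.2,0,0,0],[0.3,-0.5,-0.2,0,0,0],[0.3,-0.4,-0.2,0,0,0],[0.2,-0.3,-0.2,0,0,0],[0.1,-0.2,-0.1,0,0,0]]';python3 -m jog '[[0,0,0,0,-0.2,0.4],[0,0,0,0,-0.3,0.6],[0,0,0,0,-0.42,0.9],[0,0,0,0,-0.42,0.9],[0,0,0,0,-0.42,0.9],[0,0,0,0,-0.42,0.9],[0,0,0,0,-0.42,0.9],[0,0,0,0,-0.42,0.9],[0,0,0,0,-0.42,0.9],[0,0,0,0,-0.42,0.9],[0,0,0,0,-0.42,0.9],[0,0,0,0,-0.42,0.9]]';python3 d.py 503.5 260 150 0 24.3
```

```text
clock: 24.58
position: [557.1, 123.1, 189.0]
ee_rot: [0.763, 0.609, 0.134, 0.169]
contact_force: [0.8, 0.7, -1.5]
width: 8.9
clock: 25.58
position: [548.7, 126.1, 183.3]
ee_rot: [0.961, 0.167, 0.033, 0.216]
contact_force: [-0.2, 0.0, -2.3]
width: 9.4
t 25.58 grasp [546.1 133.7 200.3] w 9.4 F [-0.2  0.  -2.3] q [ 0.31  0.47  1.78 -0.55  0.96  0.3 ]
world [-42.6 126.3 -50.3] tool units [ 0.11 -5.68 -0.45] turn units [ 0.2  -1.56  3.6 ] TCPshift units [ 0.01 -5.71 -0.46]
```

```bash
python3 -m jog '[[0,0,0,0.1,-0.42,0.9],[0,0,0,0.1,-0.42,0.9],[0,0,0,0,-0.42,0.9],[0,0,0,0,-0.3,0.7],[0,0,0,0,0,0]]';python3 d.py 503.5 260 150 0 24.3
```

```text
clock: 26.0
position: [547.5, 127.6, 180.1]
ee_rot: [0.977, -0.001, -0.005, 0.212]
contact_force: [-0.8, -0.9, -1.7]
width: 9.1
t 26.0 grasp [547.7 135.3 197.2] w 9.1 F [-0.8 -0.9 -1.7] q [ 0.3   0.52  1.69 -0.45  1.12  0.54]
world [-44.2 124.7 -47.2] tool units [-1.76 -5.32 -0.33] turn units [0.03 0.12 0.01] TCPshift units [-1.76 -5.32 -0.33]
```

```bash
python3 -m jog '[[-0.1,-0.2,0,0,0,0],[-0.1,-0.4,0,0,0,0],[-0.2,-0.6,0,0,0,0],[-0.2,-0.6,0,0,0,0],[-0.2,-0.6,-0.1,0,0,0],[-0.2,-0.6,-0.1,0,0,0],[-0.2,-0.6,0,0,0,0],[-0.2,-0.6,-0.1,0,0.1,0],[-0.2,-0.6,0,0,0,0],[-0.1,-0.4,0,0,0,0],[-0.1,-0.2,0,0,0,0],[0,0,0,0,0,0]]';python3 d.py 503.5 260 80.5 0 24.3
```

```text
clock: 27.0
position: [490.3, 268.5, 123.1]
ee_rot: [0.977, 0.011, -0.0, 0.212]
contact_force: [0.4, 0.1, -2.2]
width: 9.2
t 27.0 grasp [490.2 276.3 140.2] w 9.2 F [ 0.4  0.1 -2.2] q [ 0.56  0.61  1.68 -0.41  1.11  0.76]
world [ 13.3 -16.3 -59.7] tool units [ 0.53 -0.38  2.45] turn units [ 0.04 -0.05  0.26] TCPshift units [ 0.53 -0.39  2.45]
```

```bash
python3 -m jog '[[0.1,0,0.2,0,0,0.2],[0.2,0,0.3,0,0,0.1],[0.2,0,0.4,0,0,0],[0,-0.1,0.4,0,0,0],[0,-0.1,0.3,0,0,0],[0,-0.1,0.2,0,0,0],[0,-0.05,0.1,0,0,0],[0,0,0,0,0,0]]';python3 d.py 503.5 260 80.5 0 24.3;python3 -c "
from h import *
w=cam('wrist','w10');s=cam('scene')
cv2.imwrite('pics/s10.png',cv2.resize(s['image'][280:480,120:380,::-1],None,fx=3,fy=3)[:600])"
```

```text
clock: 27.67
position: [505.3, 252.7, 70.7]
ee_rot: [0.977, -0.004, 0.002, 0.212]
contact_force: [-0.2, 0.2, -2.1]
width: 9.2
t 27.67 grasp [505.2 260.5  87.8] w 9.2 F [-0.2  0.2 -2.1] q [ 0.52  0.69  1.71 -0.44  1.01  0.82]
world [-1.7 -0.5 -7.3] tool units [-0.07 -0.1   0.27] turn units [ 0.05 -0.03 -0.1 ] TCPshift units [-0.07 -0.11  0.27]
```

View pics/s10.png

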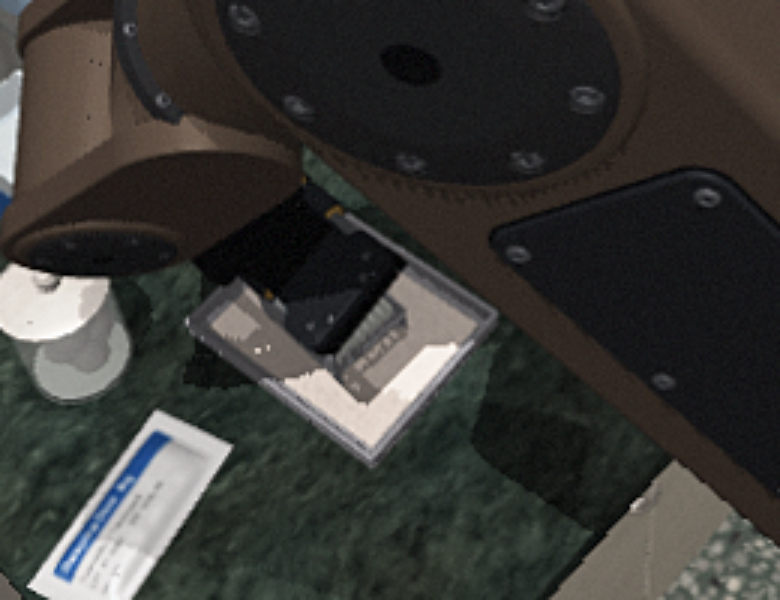

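View pics/w10.png

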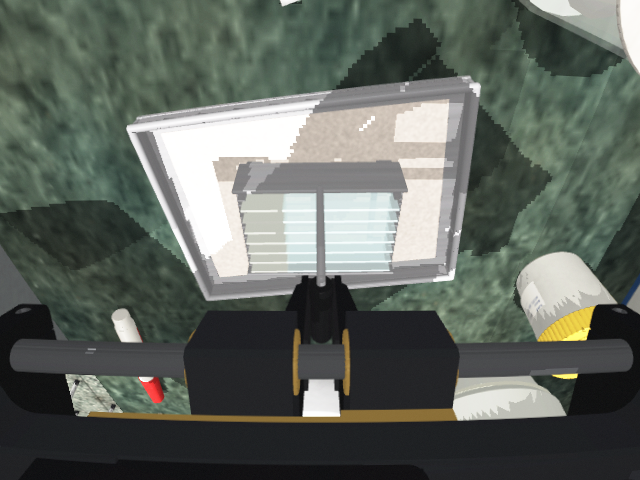

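The rack is above the tray floor, inside the rim. Lowering the last millimetres.

```bash
python3 -m jog '[[0,-0.03,0.06,0,0,0],[0,-0.03,0.06,0,0,0],[0,-0.03,0.06,0,0,0],[0,0,0,0,0,0],[0,0,0,0,0,0]]';python3 d.py 503.5 260 80.5 0 24.3; python3 -m jog '[[0,-0.02,0.04,0,0,0],[0,0,0,0,0,0],[0,0,0,0,0,0]]';python3 d.py 503.5 260 80.5 0 24.3
```

```text
clock: 28.18
position: [505.8, 254.1, 67.4]
ee_rot: [0.977, -0.004, 0.004, 0.212]
contact_force: [0.1, 0.4, -1.8]
width: 9.1
t 28.18 grasp [505.7 261.8  84.5] w 9.1 F [ 0.1  0.4 -1.8] q [ 0.52  0.69  1.71 -0.44  1.    0.82]
world [-2.2 -1.8 -4. ] tool units [-0.09  0.    0.18] turn units [ 0.03 -0.07 -0.1 ] TCPshift units [-0.09 -0.    0.18]
clock: 28.43
position: [505.9, 254.3, 66.5]
ee_rot: [0.977, -0.004, 0.004, 0.211]
contact_force: [-0.3, -0.3, -1.8]
width: 9.2
t 28.43 grasp [505.8 262.1  83.6] w 9.2 F [-0.3 -0.3 -1.8] q [ 0.52  0.69  1.71 -0.44  1.    0.82]
world [-2.3 -2.1 -3.1] tool units [-0.09  0.03  0.15] turn units [ 0.02 -0.07 -0.1 ] TCPshift units [-0.1   0.02  0.15]
```

```bash
python3 -m jog '[[0,-0.03,0.06,0,0,0],[0,-0.03,0.06,0,0,0],[0,0,0,0,0,0],[0,0,0,0,0,0]]';python3 d.py 503.5 260 80.5 0 24.3
```

```text
clock: 28.77
position: [506.0, 254.6, 63.2]
ee_rot: [0.977, -0.004, 0.004, 0.211]
contact_force: [-1.0, -0.4, 0.2]
width: 9.1
t 28.77 grasp [505.9 262.4  80.3] w 9.1 F [-1.  -0.4  0.2] q [ 0.52  0.7   1.71 -0.45  1.    0.83]
world [-2.4 -2.4  0.2] tool units [-0.1   0.09  0.03] turn units [ 0.02 -0.08 -0.1 ] TCPshift units [-0.1   0.09  0.03]
```

```bash
python3 -m jog '[[0,-0.01,0.03,0,0,0],[0,0,0,0,0,0],[0,0,0,0,0,0]]';python3 d.py; python3 -m jog '[[0,0,0,0,0,0],[0,0,0,0,0,0],[0,0,0,0,0,0],[0,0,0,0,0,0],[0,0,0,0,0,0],[0,0,0,0,0,0],[0,0,0,0,0,0],[0,0,0,0,0,0],[0,0,0,0,0,0],[0,0,0,0,0,0],[0,0,0,0,0,0]]' 1;python3 d.py;python3 -c "
from h import *
w=cam('wrist','w11')"
```

```text
clock: 29.02
position: [506.1, 254.9, 63.3]
ee_rot: [0.977, -0.004, 0.005, 0.211]
contact_force: [-0.6, 0.1, -0.3]
width: 9.0
t 29.02 grasp [506.  262.6  80.4] w 9.0 F [-0.6  0.1 -0.3] q [ 0.52  0.7   1.71 -0.45  0.99  0.83]
clock: 29.93
position: [506.5, 254.6, 63.2]
ee_rot: [0.977, -0.004, 0.005, 0.211]
contact_force: [0.0, -0.2, 0.3]
width: 77.3
t 29.93 grasp [506.3 262.3  80.3] w 77.3 F [ 0.  -0.2  0.3] q [ 0.52  0.7   1.71 -0.45  0.99  0.83]
```

View pics/w11.png

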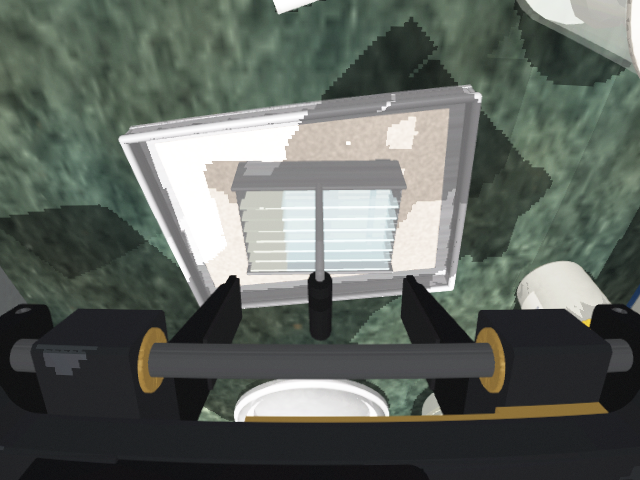

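The rack stands in the tray, released. I'll retract along the axis.

```bash
python3 -m jog '[[0,0,-0.3,0,0,0],[0,0,-0.6,0,0,0],[0,0,-1,0,0,0],[0,0,-1,0,0,0],[0,0,-1,0,0,0],[0,0,-1,0,0,0],[0,0,-1,0,0,0]]';python3 d.py 496 90 250 0 27.2;python3 -c "
from h import *
w=cam('wrist','w12');s=cam('scene','s12')"
```

```text
clock: 30.57
position: [503.3, 316.5, 201.2]
ee_rot: [0.977, -0.004, 0.0, 0.213]
contact_force: [0.3, 0.4, 0.4]
width: 95.1
t 30.57 grasp [503.4 324.3 218.3] w 95.1 F [0.3 0.4 0.4] q [ 0.61  0.58  1.5  -0.36  1.33  0.75]
world [  -7.4 -234.3   31.7] tool units [-0.22  9.05  2.75] turn units [-0.52  0.02 -0.09] TCPshift units [-0.22  9.08  2.75]
```

View pics/w12.png

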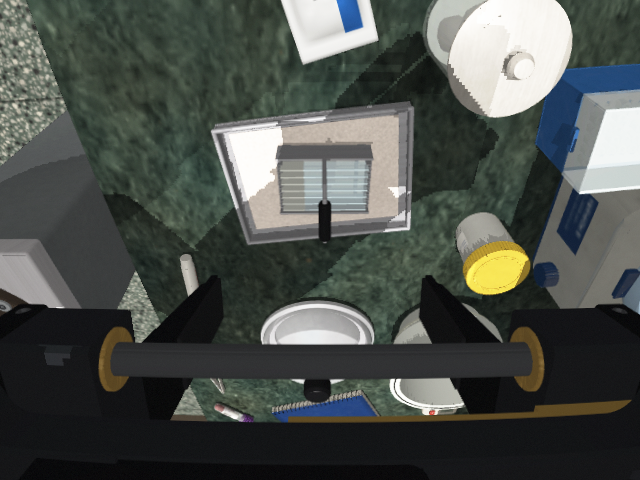

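```bash
python3 -m jog '[[0,0.5,0.1,-0.1,0,0],[0,0.8,0.2,-0.1,0,0],[0,0.9,0.3,-0.1,0,0],[0,0.9,0.3,-0.1,0,0],[0,0.9,0.3,-0.1,0,0],[0,0.9,0.3,0,0,0],[0,0.9,0.3,0,0,0],[0,0.9,0.3,0,0,0],[0,0.9,0.3,0,0,0],[-0.2,0.7,0.2,0,0,0],[0,0.3,0.1,0,0,0],[0,0,0,0,0,0]]';python3 d.py 496 88 246 0 27.2;python3 -c "
from h import *
w=cam('wrist','w13');t=cam('top');s=cam('scene')
cv2.imwrite('pics/t13.png',cv2.resize(t['image'][170:370,130:330,::-1],None,fx=3,fy=3)[:600])
print(proj(w,(496,6,83)))"
```

```text
clock: 31.67
position: [490.6, 75.4, 236.2]
ee_rot: [0.971, -0.002, -0.004, 0.239]
contact_force: [0.1, 0.6, 0.2]
width: 95.0
t 31.67 grasp [490.7  84.1 252.9] w 95.0 F [0.1 0.6 0.2] q [ 0.26  0.37  1.8  -0.5   1.17  0.51]
world [ 5.3  3.9 -6.9] tool units [ 0.21 -0.27  0.17] turn units [ 0.08  0.1  -0.03] TCPshift units [ 0.22 -0.27  0.17]
(np.float64(328.25225346284685), np.float64(207.41852088112697))
```

View pics/w13.png

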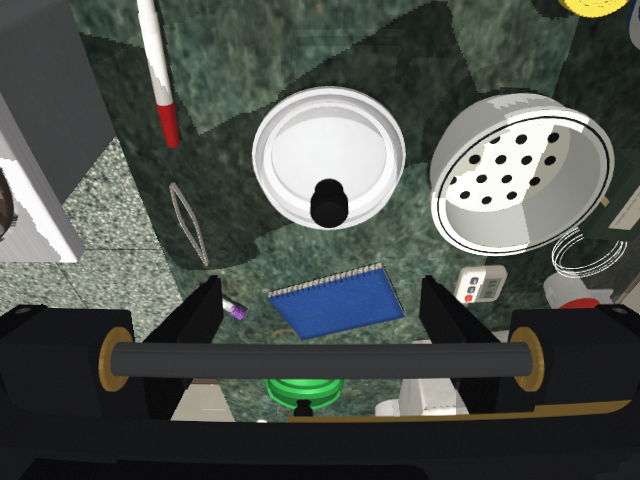

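View pics/t13.png

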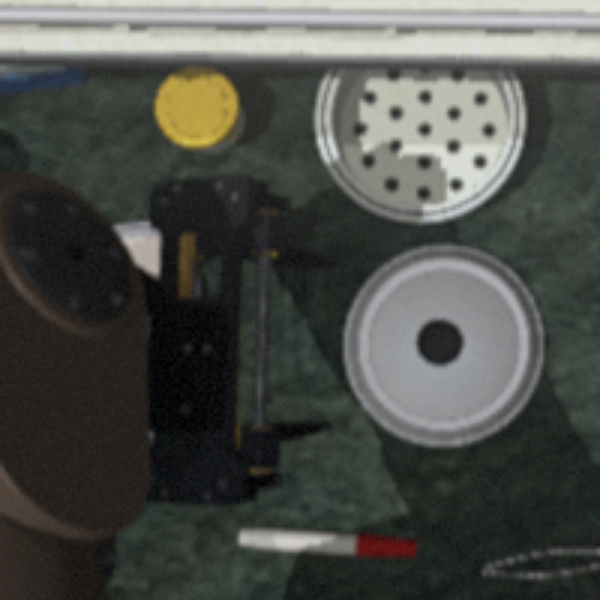

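Run:
```python
from h import *
from scipy.optimize import least_squares
t=manip.camera('top');w=manip.camera('wrist');s=manip.camera('scene')
def circ(c,ctr,z,rng,degs,pol=-1,rm=None):
    g=cv2.GaussianBlur(cv2.cvtColor(c['image'],cv2.COLOR_RGB2GRAY),(0,0),0.8).astype(np.float32);P=[]
    for th in np.deg2rad(degs):
        r=np.arange(*rng,.25);W=[(ctr[0]+q*np.cos(th),ctr[1]+q*np.sin(th),z) for q in r]
        uv=np.array([proj(c,p) for p in W],np.float32)
        v=cv2.remap(g,uv[None,:,0],uv[None,:,1],1)[0];d=np.gradient(v)*(-pol)
        i=np.argmin(d);P.append(W[i][:2])
    P=np.array(P)
    f=lambda p:np.hypot(*(P-p[:2]).T)-p[2]
    o=least_squares(f,[ctr[0],ctr[1],np.mean(rng)],loss='soft_l1');res=f(o.x);return o.x.round(1),res.round(1)
print('bowl top outer z85',circ(t,(663,23),85,(70,90),range(95,266,8)))
print('bowl wrist outer z85',circ(w,(663,23),85,(71,88),range(0,360,12)))
print('lid top outer z9',circ(t,(496,6),9,(70,88),range(0,360,12)))
print('lid wrist outer z9',circ(w,(496,6),9,(70,88),range(0,360,12)))
x0,y0,x1,y1=262,270,292,300
m=(t['image'][y0:y1,x0:x1].max(2)<60).astype(np.uint8);n,l,st,ce=cv2.connectedComponentsWithStats(m);i=1+np.argmax(st[1:,4]);print(st[i],onz(t,*(ce[i]+[x0,y0]),88))
cv2.imwrite('pics/bw.png',cv2.resize(w['image'][80:270,410:630,::-1],None,fx=3,fy=3))
cv2.imwrite('pics/bt.png',cv2.resize(t['image'][170:260,220:320,::-1],None,fx=6,fy=6))
```

```text
bowl top outer z85 (array([663.9,  23.6,  77.9]), array([ 0.8, -0.3,  0.4, -0.5,  0.2, -0.7, -0.3,  0.9, -0.5,  0.1, -0.6,
       -0.7,  1.1,  0.4,  0.2,  0.7,  0.1, -0.2, -0.5,  0.5, -0.4, -0.2]))
bowl wrist outer z85 (array([662.7,  20.2,  74. ]), array([-1.6, -0.8, -0. ,  6.2,  0.3,  0.8,  1. ,  0.5,  1. ,  0. , -0.2,
       -1.1, -1.6, -2.1, -2.7, -3.3,  2.9,  2.3,  1.6,  1. ,  0.4,  0.3,
       -5.5, -0.2,  0.5, -5.2,  1.5,  8.4, -3.3, -2.7]))
lid top outer z9 (array([497.2,   7.7,  77.7]), array([-8.9,  2.8,  3.5,  2.3, -9.8,  1.2, -0.2,  1. ,  0.2,  1.3, -0.8,
       -1.2,  0.2, -0.3, -0.2, -1. , -1. , -0.2,  0.2,  0.3,  1.1,  1. ,
        1.3, -0.4,  1.6,  1.9, -7.2, -7.1, -8.1, -8. ]))
lid wrist outer z9 (array([496.3,   5.3,  79.3]), array([-0.6, -0.7, -0.5, -0.1,  0. , -0.6,  0.8,  0.9,  1.2,  1. ,  0.3,
       -0.3, -0.8, -0.7, -1. , -0.7, -0.4, -0. ,  3.1,  7.2,  8. , -0.9,
       -8.2, -7.3,  1.2, -0.1,  7.7,  4. , -0.4, -0.5]))
[  8   7  14  14 156] [498.46878068   6.71530103  88.        ]
```

View pics/bw.png

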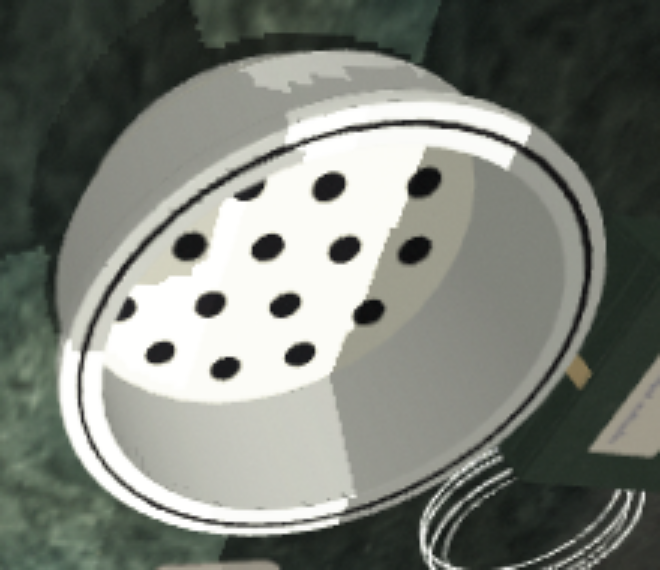

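View pics/bt.png

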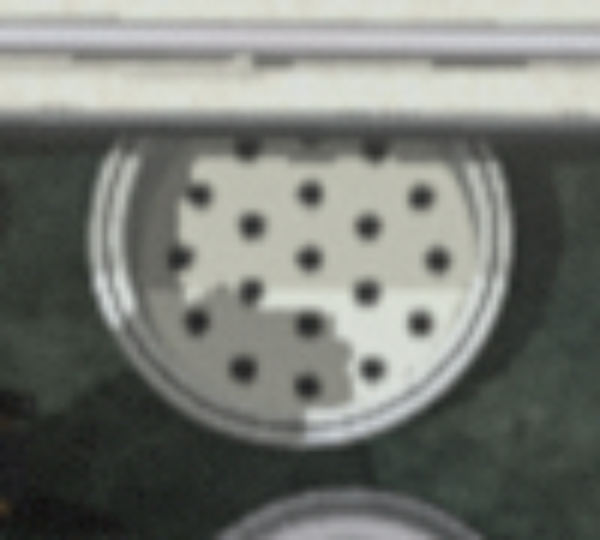

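```bash
python3 - <<'E'
from h import *
from scipy.optimize import least_squares
for n in('wrist','top'):
    c=manip.camera(n);g=cv2.cvtColor(c['image'],cv2.COLOR_RGB2GRAY).astype(np.float32);P=[]
    for th in np.deg2rad(range(95,266,8) if n=='top' else range(0,360,10)):
        r=np.arange(64,75,.25);W=[(663.5+q*np.cos(th),23+q*np.sin(th),85) for q in r]
        uv=np.array([proj(c,p) for p in W],np.float32);v=cv2.remap(g,uv[None,:,0],uv[None,:,1],1)[0];P.append(W[np.argmin(v)][:2])
    P=np.array(P);f=lambda p:np.hypot(*(P-p[:2]).T)-p[2];o=least_squares(f,[663,23,70],loss='soft_l1');print(n,o.x.round(1),f(o.x).round(1))
E
python3 d.py 496 6.5 86 0 27.2
```

```text
wrist [663.6  23.4  72.6] [-0.2  0.2  0.1  0.3  0.1 -0.5  0.  -0.  -0.2  0.5 -0.2  0.1  0.4 -0.3
 -0.   0.  -0.4 -0.1  0.2  0.   0.1  0.1 -0.1 -0.  -0.   0.2 -0.3  0.2
 -0.1  0.2 -0.1  0.1 -0.5 -0.1  0.1  0.1]
top [661.8  22.5  69.5] [-5.1 -5.3 -5.6  2.7  1.7  0.9  1.   0.8  0.9 -0.   0.4  0.  -7.2 -0.8
 -1.5 -0.7 -0.6 -0.2 -0.   0.1  1.3  1.8]
t 32.07 grasp [491.3  86.7 252.6] w 95.2 F [-0.4 -0.3 -0.3] q [ 0.27  0.37  1.79 -0.5   1.17  0.52]
world [   4.7  -80.2 -166.6] tool units [ 0.24 -0.24  7.39] turn units [0.08 0.08 0.  ] TCPshift units [ 0.25 -0.25  7.39]
```

The bowl centre from the ring fit is (663.6, 23.4), with residuals up to 0.5 mm. Now I'll regrasp the lid's knob.

```bash
python3 -m jog '[[0.2,-0.1,0.4,0.1,0.1,0],[0,-0.1,0.8,0,0,0],[0,0,1,0,0,0],[0,0,1,0,0,0],[0,0,1,0,0,0],[0,0,0.9,0,0,0],[0,0,0.7,0,0,0],[0,0,0.4,0,0,0],[0,0,0,0,0,0]]';python3 d.py 496 6.3 86 0 27.2;python3 -c "
from h import *
w=cam('wrist','w14');print(proj(w,(496,6.3,83)))"
```

```text
clock: 32.82
position: [499.0, 14.5, 89.7]
ee_rot: [0.973, 0.004, 0.004, 0.232]
contact_force: [-0.3, 0.1, 0.1]
width: 95.1
t 32.82 grasp [498.8  23.  106.5] w 95.1 F [-0.3  0.1  0.1] q [ 0.14  0.56  1.97 -0.68  0.79  0.66]
world [ -2.8 -16.7 -20.5] tool units [-0.12  0.23  1.03] turn units [-0.06 -0.1   0.07] TCPshift units [-0.13  0.23  1.03]
(np.float64(313.8681561947484), np.float64(297.31481952853596))
```

View pics/w14.png

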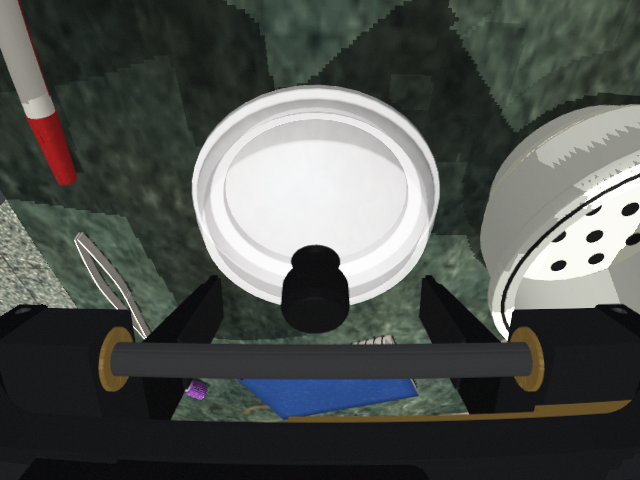

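```bash
python3 -m jog '[[-0.1,0.1,0.3,0,-0.1,0],[0,0.1,0.4,-0.1,0,0],[0,0,0.3,0,0,0],[0,0,0,0,0,0]]';python3 d.py 496.7 6.3 86 0 27.2
```

```text
clock: 33.2
position: [498.4, -0.2, 72.1]
ee_rot: [0.972, 0.003, 0.002, 0.237]
contact_force: [0.1, 0.4, -0.2]
width: 95.2
t 33.2 grasp [498.3   8.4  88.8] w 95.2 F [ 0.1  0.4 -0.2] q [ 0.12  0.59  1.99 -0.73  0.76  0.7 ]
world [-1.6 -2.1 -2.8] tool units [-0.07  0.02  0.14] turn units [ 0.03 -0.06  0.06] TCPshift units [-0.07  0.02  0.14]
```

```bash
python3 -m jog '[[-0.06,0,0.12,0,0,0],[0,0,0,0,0,0]]';python3 d.py 496.7 6.3 86 0 27.2; python3 -m jog '[[0,0,0,0,0,0],[0,0,0,0,0,0],[0,0,0,0,0,0],[0,0,0,0,0,0],[0,0,0,0,0,0],[0,0,0,0,0,0],[0,0,0,0,0,0],[0,0,0,0,0,0],[0,0,0,0,0,0],[0,0,0,0,0,0],[0,0,0,0,0,0],[0,0,0,0,0,0]]' -1;python3 -m jog '[[0,0,0,0,0,0],[0,0,0,0,0,0],[0,0,0,0,0,0]]';python3 d.py 496 6.3 86 0 27.2;python3 -c "
from h import *
w=cam('wrist','w15')"
```

```text
clock: 33.37
position: [497.2, -1.4, 69.9]
ee_rot: [0.972, 0.003, 0.002, 0.236]
contact_force: [0.3, -1.1, -0.2]
width: 95.1
t 33.37 grasp [497.1   7.2  86.6] w 95.1 F [ 0.3 -1.1 -0.2] q [ 0.11  0.59  2.   -0.73  0.75  0.7 ]
world [-0.4 -0.9 -0.6] tool units [-0.02  0.02  0.04] turn units [ 0.03 -0.07  0.06] TCPshift units [-0.02  0.02  0.04]
clock: 34.37
position: [497.6, -0.7, 71.3]
ee_rot: [0.972, 0.003, 0.003, 0.236]
contact_force: [-0.2, 0.3, 0.1]
width: 33.0
clock: 34.62
position: [497.6, -0.7, 71.3]
ee_rot: [0.972, 0.003, 0.003, 0.236]
contact_force: [0.3, -0.1, 0.1]
width: 33.4
t 34.62 grasp [497.5   7.9  88. ] w 33.4 F [ 0.3 -0.1  0.1] q [ 0.12  0.59  2.   -0.73  0.75  0.7 ]
world [-1.5 -1.6 -2. ] tool units [-0.06  0.02  0.1 ] turn units [ 0.03 -0.09  0.05] TCPshift units [-0.07  0.02  0.1 ]
```

View pics/w15.png

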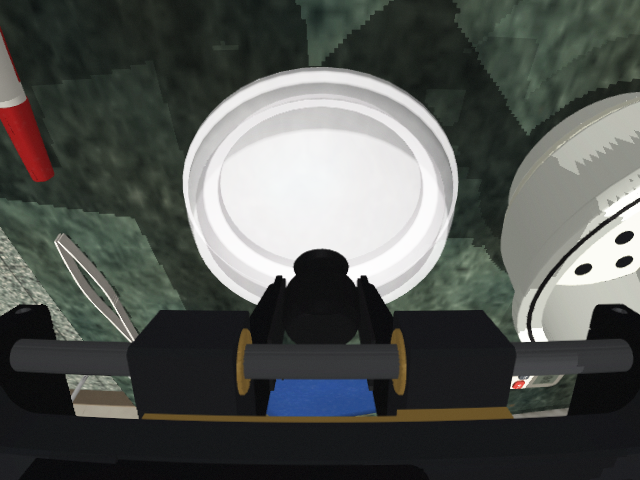

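```bash
cat > lid.py <<'E'
from h import *
from scipy.optimize import least_squares
def lidfit(c,ctr,z,rng=(70,88)):
    g=cv2.GaussianBlur(cv2.cvtColor(c['image'],cv2.COLOR_RGB2GRAY),(0,0),0.8).astype(np.float32);P=[];T=np.array(c['cam_to_world'])
    for th in np.deg2rad(range(0,360,8)):
        r=np.arange(*rng,.25);W=[(ctr[0]+q*np.cos(th),ctr[1]+q*np.sin(th),z) for q in r]
        uv=np.array([proj(c,p) for p in W],np.float32)
        if uv[:,1].max()>270 or uv.min()<2: continue
        v=cv2.remap(g,uv[None,:,0],uv[None,:,1],1)[0];P.append(W[np.argmin(np.gradient(v))][:2])
    P=np.array(P);f=lambda p:np.hypot(*(P-p[:2]).T)-78
    o=least_squares(f,ctr[:2],loss='soft_l1');return o.x,f(o.x)
E
python3 - <<'E'
from lid import *
import pickle
o=manip.observe();Q=R.from_quat(o['ee_rot']);p=np.array(o['position'])
w=manip.camera('wrist')
for z in (6,9,11):
    x,r=lidfit(w,(497,6),z);print(z,x.round(1),r.round(1))
# reference: grip pose
pickle.dump((o['ee_rot'],p),open('ref.pkl','wb'))
t=manip.camera('top');m=t['image'][270:300,262:292]
E
```

```text
6 [498.3   6.6] [ 2.5  1.7  1.1  0.6  0.1 -0.1 -0.5 -0.2 -0.1  0.1  0.2  0.1  0.3  0.2
  0.4  0.1  0.3  0.2  0.4  0.8  1.5  1.9  2.2  3.   5.9  9.1 -5.4  5.6
  6.7  4.8  1.9  7.2  4.3]
9 [497.9   7.1] [ 1.3  1.2  0.6  0.2  0.1 -0.2 -0.2 -0.7  0.6  0.4  0.5  0.6  0.8  0.7
  0.6  0.3  0.2 -0.3  0.1  0.1  0.5  0.4  1.1  2.   4.4  7.2 11.1  3.1
  4.8  3.1  9.4  6.2  3.2]
11 [497.9   7.6] [ 0.9  0.4 -0.1  0.  -0.4 -0.2 -0.3 -0.3  0.4  0.7  0.8  0.9  1.   0.7
  0.6  0.3  0.1 -0.2 -0.2 -0.2 -0.2 -0.2  0.1  1.   3.5  6.4 10.8  1.7
  1.6  9.3  5.1  2.8]
```

Lid centre in the grip is about (497.8, 7.1), against the grasp point at (497.5, 7.9), so they agree within 1 mm. Lifting.

```bash
cat > d2.py <<'E'
# target: lid CENTRE x y, lid z, yaw change (deg) from ref grip; outputs tool deltas
import sys,pickle
from h import *
o=manip.observe();Q=R.from_quat(o['ee_rot']);p=np.array(o['position'])
rq,rp=pickle.load(open('ref.pkl','rb'));RQ=R.from_quat(rq)
off=RQ.inv().apply(np.array([497.8,7.1,6])-rp)   # lid origin in tool frame
lid=p+Q.apply(off);up=(Q*RQ.inv()).apply([0,0,1])
print('t',round(o['clock'],2),'lid',lid.round(1),'tilt',np.rad2deg(up[:2]).round(2),'w',round(o['width'],1),'F',np.round(o['contact_force'],1),'q',np.round(o['joint_positions'],2))
a=list(map(float,sys.argv[1:]))
P=R.from_euler('z',a[3],degrees=True)*RQ
tp=np.array(a[:3])-P.apply(off)
print('world lid',(np.array(a[:3])-lid).round(1),'TCP shift units',(Q.inv().apply(tp-p)/25).round(2),'turn units',np.rad2deg((Q.inv()*P).as_rotvec()/5).round(2))
E
python3 -m jog '[[0,0.1,-0.2,0,0,0],[0,0.15,-0.3,0,0,0],[0,0.2,-0.4,0,0,0],[0,0.23,-0.5,0,0,0],[0,0.23,-0.5,0,0,0],[0,0.23,-0.5,0,0,0],[0,0.23,-0.5,0,0,0],[0,0.23,-0.5,0,0,0],[0,0.23,-0.5,0,0,0],[0,0.23,-0.5,0,0,0],[0,0.15,-0.3,0,0,0],[0,0,0,0,0,0]]';python3 d2.py 540 10 160 90
```

```text
clock: 35.77
position: [494.7, 5.2, 211.8]
ee_rot: [0.972, 0.004, 0.002, 0.234]
contact_force: [-0.2, -0.5, -2.4]
width: 33.6
t 35.77 lid [494.7  13.4 146.5] tilt [ 0.17 -0.31] w 33.6 F [-0.2 -0.5 -2.4] q [ 0.13  0.37  1.88 -0.55  1.03  0.44]
world lid [45.3 -3.4 13.5] TCP shift units [ 2.13  0.09 -0.55] turn units [  0.02   8.24 -16.  ]
```

Moving to (540, ~10) and turning back 90°.

```bash
python3 -m jog '[[0.2,0,-0.1,0,0.2,-0.4],[0.4,0,-0.1,0,0.3,-0.7],[0.4,0.1,-0.1,0,0.45,-0.9],[0.4,0.2,-0.1,0,0.45,-0.9],[0.3,0.2,-0.1,0,0.45,-0.9],[0.1,0.1,0,0,0.45,-0.9],[0,0,0,0,0.45,-0.9],[0,0,0,0,0.45,-0.9],[0,0,0,0,0.45,-0.9],[0,0,0,0,0.45,-0.9],[0,0,0,0,0.45,-0.9],[0,0,0,0,0.45,-0.9]]';python3 d2.py 540 10 160 90
```

```text
clock: 36.77
position: [539.7, 5.8, 224.2]
ee_rot: [0.845, 0.484, 0.106, 0.201]
contact_force: [0.2, 0.5, -3.3]
width: 33.6
t 36.77 lid [531.4   9.5 159.1] tilt [1.51 0.42] w 33.6 F [ 0.2  0.5 -3.3] q [ 0.01  0.26  2.01 -0.49  0.54 -0.65]
world lid [8.6 0.5 0.9] TCP shift units [0.3  0.2  0.05] turn units [-0.24  3.   -5.46]
```

```bash
python3 -m jog '[[0,0,0,0,0.45,-0.9],[0,0,0,0,0.45,-0.9],[0,0,0,-0.1,0.5,-0.9],[0,0,0,-0.1,0.5,-0.9],[0,0,0,0,0.5,-0.9],[0,0,0,0,0.2,-0.3],[0,0,0,0,0,0]]';python3 d2.py 663.6 23.4 150 86
```

```text
clock: 37.35
position: [535.1, 5.2, 219.7]
ee_rot: [0.717, 0.659, 0.153, 0.168]
contact_force: [-0.0, -0.0, -1.6]
width: 33.8
t 37.35 lid [526.1   5.7 154.6] tilt [1.06 0.28] w 33.8 F [-0.  -0.  -1.6] q [-0.12  0.23  2.07  0.04  0.39 -1.64]
world lid [137.5  17.7  -4.6] TCP shift units [1.16 4.74 2.54] turn units [-0.21  0.18 -0.2 ]
```

```bash
python3 -m jog '[[0.05,0.2,0.1,-0.1,0.1,-0.1],[0.1,0.35,0.2,-0.1,0.1,-0.1],[0.1,0.5,0.25,0,0,0],[0.15,0.5,0.25,0,0,0],[0.15,0.5,0.25,0,0,0],[0.15,0.5,0.25,0,0,0],[0.15,0.5,0.25,0,0,0],[0.1,0.5,0.25,0,0,0],[0.1,0.4,0.2,0,0,0],[0,0.2,0.1,0,0,0],[0,0,0,0,0,0]]';python3 d2.py 663.6 23.4 110 86;python3 -c "
from h import *
w=cam('wrist','w16')"
```

```text
clock: 38.27
position: [652.8, 24.4, 212.4]
ee_rot: [0.714, 0.661, 0.157, 0.166]
contact_force: [-2.1, 0.2, -2.3]
width: 33.3
t 38.27 lid [643.9  25.3 147.3] tilt [ 0.97 -0.05] w 33.3 F [-2.1  0.2 -2.3] q [-0.06  0.4   1.82 -0.    0.46 -1.55]
world lid [ 19.7  -1.9 -37.3] TCP shift units [-0.02  0.01  1.66] turn units [-0.19  0.08 -0.14]
```

View pics/w16.png

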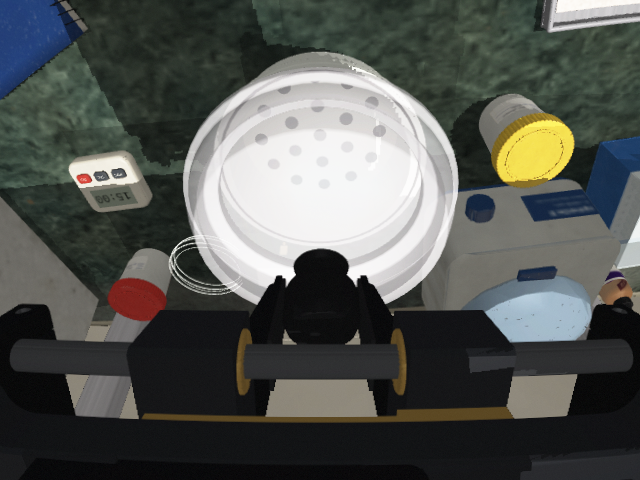

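```bash
python3 -m jog '[[0,0.2,0.15,-0.2,0,-0.1],[0,0.25,0.15,-0.1,0,0],[0,0.2,0.1,0,0,0],[0,0.1,0.05,0,0,0],[0,0,0,0,0,0]]';python3 d2.py 663.6 23.4 110 86
```

```text
clock: 38.73
position: [673.8, 22.4, 210.2]
ee_rot: [0.709, 0.662, 0.164, 0.176]
contact_force: [0.1, -0.5, -2.7]
width: 33.2
t 38.73 lid [666.7  22.8 144.8] tilt [-0.54  0.32] w 33.2 F [ 0.1 -0.5 -2.7] q [-0.06  0.42  1.79 -0.01  0.44 -1.56]
world lid [ -3.1   0.6 -34.8] TCP shift units [ 0.   -0.74  1.19] turn units [ 0.11  0.09 -0.04]
```

```bash
python3 -m jog '[[0,-0.1,0.2,0.1,0.1,0],[0,-0.2,0.3,0,0,0],[0,-0.2,0.3,0,0,0],[0,-0.15,0.3,0,0,0],[0,-0.15,0.2,0,0,0],[0,-0.05,0.1,0,0,0],[0,0,0,0,0,0]]';python3 d2.py 663.6 23.4 94 86
python3 - <<'E'
from lid import *
import pickle
w=cam('wrist','w17')
o=manip.observe();Q=R.from_quat(o['ee_rot']);p=np.array(o['position'])
rq,rp=pickle.load(open('ref.pkl','rb'));RQ=R.from_quat(rq);l=p+Q.apply(RQ.inv().apply(np.array([497.8,7.1,6])-rp))
for dz in(0,3,5):
    x,r=lidfit(w,l[:2],l[2]+dz);print(x.round(1),r.round(1))
E
```

```text
clock: 39.32
position: [670.2, 22.7, 165.3]
ee_rot: [0.71, 0.664, 0.164, 0.17]
contact_force: [-0.3, -0.6, -2.7]
width: 33.6
t 39.32 lid [662.4  23.6 100. ] tilt [-0.02 -0.13] w 33.6 F [-0.3 -0.6 -2.7] q [-0.07  0.48  1.84  0.02  0.35 -1.59]
world lid [ 1.2 -0.2 -6. ] TCP shift units [ 0.   -0.07  0.24] turn units [ 0.   -0.01 -0.05]
[660.5  23.9] [ 7.9 -3.6 10.4  7.1  3.8  2.8  1.5  0.3 -0.5 -1.7 -0.9  0.4  1.5  2.6
  5.  -3.5  7.8  7.   5.4 -4.8  1.6  0.6 -1.  -2.  -1.2 -0.2  0.6  1.8
  3.1  3.9 10.1  5.1  7.6]
[660.6  24. ] [ 5.2 -6.   9.7  5.5  2.7  1.2  0.4 -0.1 -0.8 -1.5 -1.   0.4  2.   3.1
  5.8  7.8 -2.4  7.9  6.2 -3.6  2.3  1.  -0.8 -1.8 -1.3 -0.5 -0.   0.7
  2.   4.5  8.5  3.2  4.9]
[662.   23.9] [ 2.6 -7.9  8.   4.1  1.5  0.2 -0.1 -0.2 -0.8 -0.8 -0.1  1.6  3.4  4.9
  7.6 -0.4 -0.3 -0.3  7.8 -1.9  3.7  2.   0.1 -1.1 -0.8 -0.7 -0.3  0.
  1.3  3.4  7.   1.   2.6]
```

View pics/w17.png

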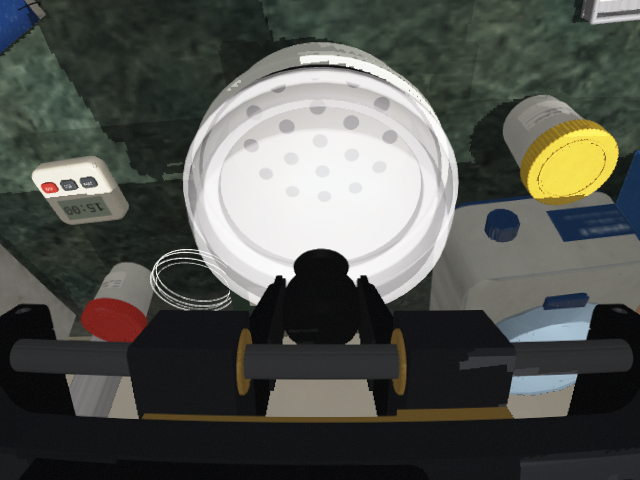

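Level to 0.1° and 1 mm off in x. Lowering into the mouth while watching the force.

```bash
python3 -m jog '[[0,0,0.12,0,0,0],[0,-0.05,0.1,0,0,0],[0,0,0,0,0,0]]';python3 d2.py 663.6 23.4 85 86;python3 -m jog '[[0,0,0.08,0,0,0],[0,0,0,0,0,0]]';python3 d2.py 663.6 23.4 85 86
```

```text
clock: 39.62
position: [672.3, 22.7, 160.5]
ee_rot: [0.71, 0.664, 0.165, 0.171]
contact_force: [-0.5, 0.6, -1.8]
width: 33.8
t 39.62 lid [664.6  23.6  95.2] tilt [-0.12 -0.12] w 33.8 F [-0.5  0.6 -1.8] q [-0.07  0.49  1.84  0.02  0.34 -1.59]
world lid [ -1.   -0.2 -10.2] TCP shift units [-0.01 -0.22  0.35] turn units [ 0.02 -0.01 -0.05]
clock: 39.78
position: [673.5, 22.7, 158.9]
ee_rot: [0.709, 0.663, 0.165, 0.171]
contact_force: [0.5, -0.2, -3.0]
width: 33.6
t 39.78 lid [665.9  23.5  93.6] tilt [-0.16 -0.12] w 33.6 F [ 0.5 -0.2 -3. ] q [-0.07  0.49  1.84  0.02  0.33 -1.59]
world lid [-2.3 -0.1 -8.6] TCP shift units [-0.01 -0.23  0.27] turn units [ 0.03 -0.01 -0.05]
```

```bash
python3 -m jog '[[0,-0.1,0.06,0,0,0],[0,-0.03,0.06,0,0,0],[0,0,0,0,0,0]]';python3 d2.py 663.6 23.4 85 86
```

```text
clock: 40.03
position: [672.0, 22.8, 154.7]
ee_rot: [0.709, 0.663, 0.165, 0.171]
contact_force: [-0.3, 0.7, -2.7]
width: 33.6
t 40.03 lid [664.5  23.6  89.4] tilt [-0.2  -0.12] w 33.6 F [-0.3  0.7 -2.7] q [-0.07  0.49  1.85  0.02  0.32 -1.59]
world lid [-0.9 -0.2 -4.4] TCP shift units [-0.01 -0.11  0.15] turn units [ 0.04 -0.01 -0.05]
```

No contact force at z 89.4, so the lip is inside the mouth. Continuing.

```bash
python3 -m jog '[[0,-0.07,0.06,0,0,0],[0,-0.02,0.04,0,0,0],[0,0,0,0,0,0]]';python3 d2.py 663.6 23.4 85 86;python3 -m jog '[[0,-0.02,0.04,0,0,0],[0,0,0,0,0,0],[0,0,0,0,0,0]]';python3 d2.py 663.6 23.4 85 86
```

```text
clock: 40.28
position: [671.0, 22.9, 151.1]
ee_rot: [0.709, 0.663, 0.165, 0.171]
contact_force: [0.6, 0.3, -3.0]
width: 33.4
t 40.28 lid [663.5  23.7  85.8] tilt [-0.2  -0.12] w 33.4 F [ 0.6  0.3 -3. ] q [-0.07  0.5   1.85  0.02  0.31 -1.59]
world lid [ 0.1 -0.3 -0.8] TCP shift units [-0.01 -0.    0.04] turn units [ 0.04 -0.01 -0.05]
clock: 40.53
position: [671.4, 22.9, 150.4]
ee_rot: [0.709, 0.663, 0.166, 0.172]
contact_force: [-0.4, 0.3, -2.0]
width: 33.5
t 40.53 lid [663.9  23.8  85.1] tilt [-0.26 -0.11] w 33.5 F [-0.4  0.3 -2. ] q [-0.07  0.5   1.85  0.03  0.31 -1.59]
world lid [-0.3 -0.4 -0.1] TCP shift units [-0.01 -0.    0.01] turn units [ 0.05 -0.01 -0.04]
```

```bash
python3 -m jog '[[0,-0.02,0.04,0,0,0],[0,0,0,0,0,0],[0,0,0,0,0,0]]';python3 d2.py 663.6 23.4 85 86;python3 -m jog '[[0,-0.02,0.03,0,0,0],[0,0,0,0,0,0],[0,0,0,0,0,0]]';python3 d2.py 663.6 23.4 85 86
```

```text
clock: 40.78
position: [671.7, 23.0, 150.6]
ee_rot: [0.709, 0.663, 0.166, 0.172]
contact_force: [-0.3, 0.2, -2.3]
width: 33.9
t 40.78 lid [664.4  23.9  85.3] tilt [-0.38 -0.1 ] w 33.9 F [-0.3  0.2 -2.3] q [-0.07  0.5   1.85  0.03  0.3  -1.59]
world lid [-0.8 -0.5 -0.3] TCP shift units [-0.01 -0.02  0.01] turn units [ 0.08 -0.01 -0.04]
clock: 41.03
position: [672.1, 23.1, 150.3]
ee_rot: [0.709, 0.663, 0.167, 0.173]
contact_force: [-1.2, 0.2, 1.0]
width: 33.4
t 41.03 lid [664.9  23.9  85. ] tilt [-0.48 -0.09] w 33.4 F [-1.2  0.2  1. ] q [-0.07  0.5   1.85  0.03  0.3  -1.59]
world lid [-1.3 -0.5  0. ] TCP shift units [-0.02 -0.03 -0.01] turn units [ 0.09 -0.01 -0.04]
```

Weight is taken (force went from −2.7 to +1 N). Opening.

```bash
python3 -m jog '[[0,0,0,0.08,0,0],[0,0,0,0,0,0]]';python3 d2.py 663.6 23.4 85 86; python3 -m jog '[[0,0,0,0,0,0],[0,0,0,0,0,0],[0,0,0,0,0,0],[0,0,0,0,0,0],[0,0,0,0,0,0],[0,0,0,0,0,0],[0,0,0,0,0,0],[0,0,0,0,0,0],[0,0,0,0,0,0],[0,0,0,0,0,0],[0,0,0,0,0,0]]' 1;python3 d.py;python3 -c "
from h import *
w=cam('wrist','w18')"
```

```text
clock: 41.2
position: [672.1, 23.1, 150.2]
ee_rot: [0.709, 0.664, 0.164, 0.17]
contact_force: [-1.6, 1.3, 0.9]
width: 33.2
t 41.2 lid [664.4  24.   85. ] tilt [-0.04 -0.12] w 33.2 F [-1.6  1.3  0.9] q [-0.07  0.5   1.85  0.02  0.31 -1.59]
world lid [-0.8 -0.6  0. ] TCP shift units [-0.02 -0.02 -0.01] turn units [ 0.01 -0.01 -0.04]
clock: 42.12
position: [672.7, 22.9, 150.4]
ee_rot: [0.71, 0.664, 0.165, 0.171]
contact_force: [1.0, -0.0, -0.3]
width: 94.4
t 42.12 grasp [664.1  23.3 167. ] w 94.4 F [ 1.  -0.  -0.3] q [-0.07  0.5   1.85  0.02  0.31 -1.59]
```

View pics/w18.png

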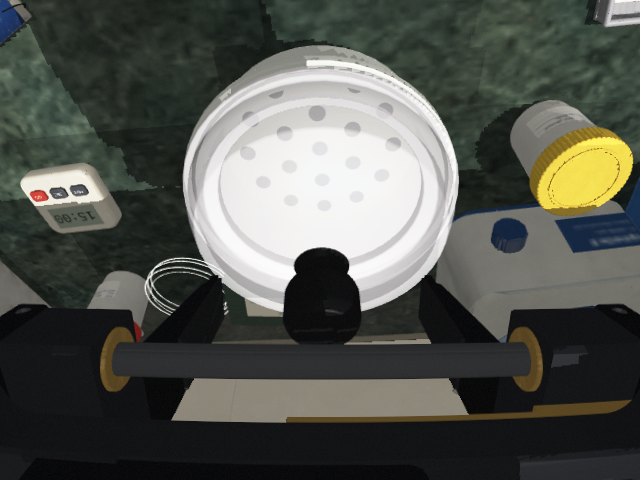

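The lid appears flush on the bowl. I'll back off along the tool axis and check.

```bash
python3 -m jog '[[0,0,-0.3,0,0,0],[0,0,-0.6,0,0,0],[0,0,-1,0,0,0],[0,0,-1,0,0,0],[0,0,-1,0,0,0],[0,0,-1,0,0,0],[0,-0.5,-0.8,0,0,0],[0,-0.5,-0.3,0,0,0],[0,0,0,0,0,0],[0,0,0,0,0,0]]';python3 d.py;python3 - <<'E'
from lid import *
w=cam('wrist','w19');t=cam('top');s=cam('scene')
cv2.imwrite('pics/s19.png',cv2.resize(s['image'][200:330,170:340,::-1],None,fx=4,fy=4)[:600])
cv2.imwrite('pics/t19.png',cv2.resize(t['image'][170:340,120:330,::-1],None,fx=3,fy=3)[:600])
x,r=lidfit(w,(663.6,23.4),89);print(x,r.round(1))
E
```

```text
clock: 43.0
position: [575.7, 28.2, 281.3]
ee_rot: [0.709, 0.663, 0.165, 0.171]
contact_force: [0.4, 0.5, 1.1]
width: 95.2
t 43.0 grasp [567.1  28.6 297.9] w 95.2 F [0.4 0.5 1.1] q [-0.07  0.2   1.91  0.02  0.55 -1.59]
[666.23228048  24.04765458] [-5.6  7.1  3.   1.8  1.9  0.8  7.5  4.5  1.   0.9  0.4  0.1  0.2  0.1
  1.2  2.5  3.6  5.2 10.   4.3  4.3 -1.1 -0.7 -0.8 -1.3  4.7 10.9  6.3
  3.6  3.1  2.4  1.4 -0.4  0.7  0.4  0.7  0.8  3.2  6.6  8.5  1.2  2.6
  2.4 -5.6 -2.5]
```

View pics/w19.png

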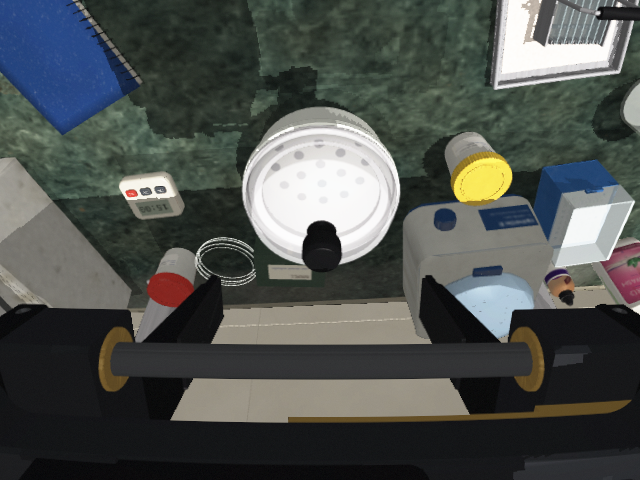

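View pics/s19.png

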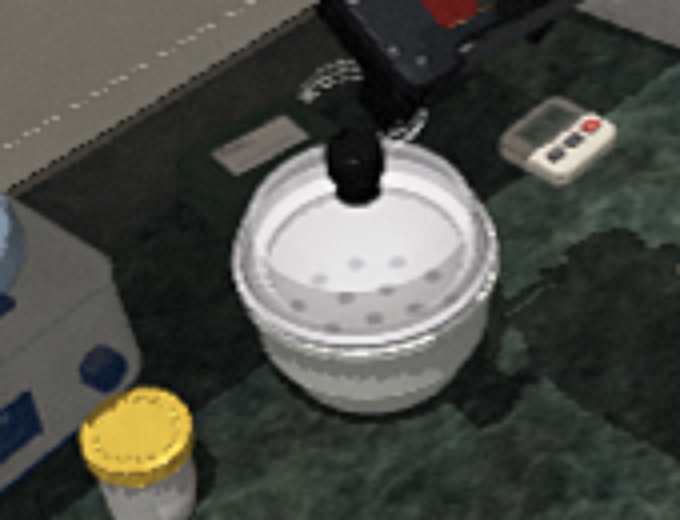

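View pics/t19.png

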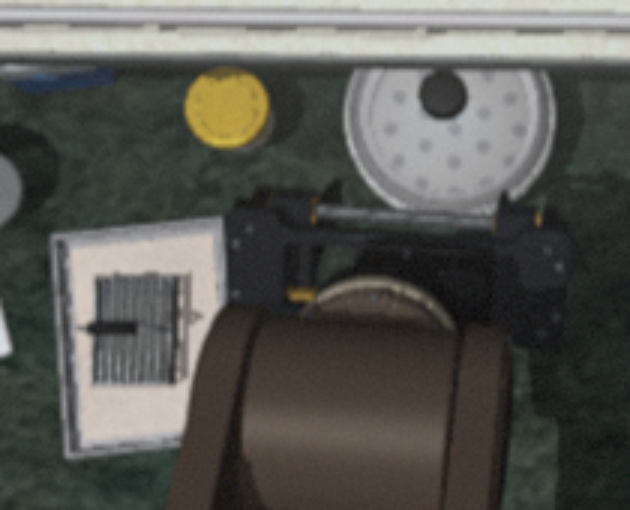

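Run:
```python
from h import *
w=manip.camera('wrist');t=manip.camera('top')
def bl(c,box,th):
    x0,y0,x1,y1=box;m=(c['image'][y0:y1,x0:x1].max(2)<th).astype(np.uint8)
    n,l,st,ce=cv2.connectedComponentsWithStats(m);i=1+np.argmax(st[1:,4]);return ce[i]+[x0,y0],st[i]+[x0,y0,0,0,0]
kw=bl(w,(295,215,350,275),55);kt=bl(t,(255,190,285,214),60)
print(kw,kt,'pred head',proj(w,(663.6,23.4,162)),proj(t,(663.6,23.4,162)),'top of head',proj(t,(663.6,23.4,174)))
print(onz(t,*kt[0],172))
cv2.imwrite('pics/z.png',cv2.resize(w['image'][90:285,230:415,::-1],None,fx=3,fy=3,interpolation=2))
```

```text
(array([323.20324748, 250.68980963]), array([ 303,  222,   47,   53, 1786])) (array([267.86259542, 200.3740458 ]), array([261, 193,  14,  16, 131])) pred head (np.float64(320.53308282265044), np.float64(249.70596839401892)) (np.float64(267.4805632210772), np.float64(202.77383338772572)) top of head (np.float64(267.0964967878076), np.float64(201.68072930269886))
[666.73122134  22.0095553  172.        ]
```

View pics/z.png

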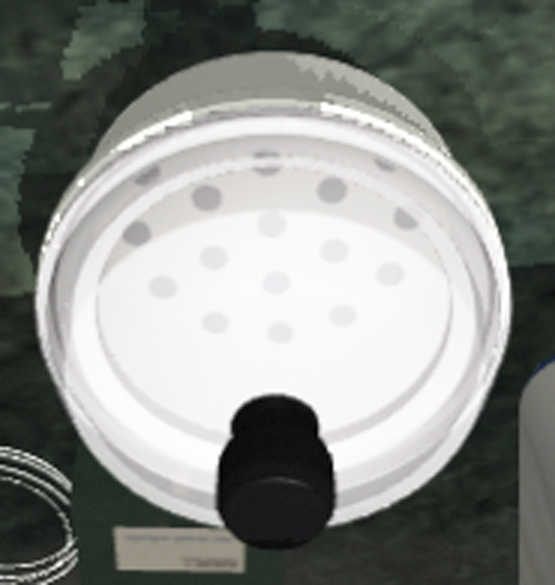

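The knob is within about 2 mm of where a closed lid's knob must be. The seating height measured 85.0 mm with tilt near 0.1°, and the rack is inside the tray. Handing in.

```bash
python3 -c "
from plant import manip
print(manip.job_done())"
```

```text
the job is handed in; nothing more can be done
None
```

The job is handed in, at about 43 s of the 72 s allowed. The slide rack stands in the tray and the lid is back on the desiccator; no verdict is reported.

- **What I did:** I lifted the lid off by its knob with the tool leaned 27°. I set it down knob up at about (497, 7) on the bare worktop. The rack came out level by its sleeve and went into the middle of the tray. The lid was then lowered back until its weight came off the gripper.
- **Hitch on the way:** My first attempt to set the lid down ran into the wrist joint limits. I raised it again, turned the tool 90° about the vertical and placed it there.
- **Last checks:** By the arm's own measurements the lid seated at z = 85.0 mm, within about 1 mm of the bowl centre and tilted about 0.1°. The final pictures show the lid down on the rim with no visible gap. The rack is well inside the tray rim, and the cup and timer look undisturbed. I did not measure the cup, timer or notebook again. The gripper is open and well clear.
- **Where checks disagreed:** The last camera estimates of the lid's position differ by 1–3 mm, inside the 6 mm limit. The final flange circle fit (reading 2.6 mm off in x) and the top-view knob blob (3 mm off) were unreliable. The clear dome spoiled the fit's edges, and the blob probably took in the shelf's edge.

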